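# Tip the heel lifts into the stock box and shut it

## Robot

A 6-joint arm with a two-finger parallel gripper is mounted at the origin on a cart in front of the work surface, level with it; the furniture and walls round the work are solid. World frame = base frame: x ahead of the robot, y to its left, z up, the work surface at z = 0. Lengths are in m, angles in rad, forces in N, time in s.
With the tool pointing down it reaches from about 0.325 to 0.75 m from the base axis. Payload 7.6 kg.
Tool frame: the origin (TCP) lies between the finger pads; the fingertips stand 25 mm ahead of it and the grasp point (between the pads) lies 6 mm ahead of it; z points along the fingers, y is the line along which they close (so a half turn about z gives the same grasp; the last joint's range is limited). The gripper opens to 85 mm and grips with 20 to 120 N. Pads are 22 mm wide; open, the fingers measure 114 mm over their backs; the gripper's body (76 mm by 85 mm) begins 54 mm behind the grasp point. The pads swing forward as they close: fully open they stand 13 mm farther back than shut.
Start: joints at [-1.21, 0.052, 1.401, -0, 1.689, -0.07], TCP at [0.219, -0.477, 0.256] pointing down, gripper open.
Joint ranges: [-2.9, 2.9], [-0.91, 2.17], [0.12, 2.37], [-1.06, 4.2], [0.26, 2.73], [-2.93, 2.93]. Speed limits (rad/s): [2.57, 2.57, 3.01, 3.14, 3.14, 3.14].

## Interface

Orientations are given as a rotation vector (axis times angle).
In Python, from cell import env gives the robot as it stands. The module is installed in compiled form; this text tells all that it offers.
- The arm moves only by the tool arm_command, never from a script. Its arguments are lists of equal length, an entry for each row: "offset": the shift along the tool's x, y, z scaled (see below), a list of three; "dr": the turn, a rotation vector about the tool's x, y, z scaled (see below), a list of three; "gripper": the opening, from -1 (shut) to 1 (fully open). A call has 1 to 5 rows; each row is the pose to reach, as a shift and turn from the pose commanded when the call began, along the tool's axes at that moment; what a row does not reach only later rows make up. The controller multiplies each number of a shift by 0.5 m and each number of a turn by 30 degrees. A row lasts 1/12 s, in which the tool goes at most 41.7 mm and 7.16 degrees, less where a joint would pass 70% of its speed; a pose out of reach is approached as far as the arm can. A call with a number of a shift or a turn outside -1 to 1 is refused whole. A call with a gripper value outside its range is refused whole. The fingers move at their own pace and stop on an object; "newtons" is the grip in N (left out, the last holds). Time passes only in rows, so rows that repeat a pose let the fingers close. It gives the time, the measured TCP pose, the force, the opening and the grip force at its end, in the units of the state.
- env.observe(): the state, without advancing time (a new reading comes with each control period).
- env.capture(name): name is "scene" or "top"; returns a dict with "pixels" (400x640x3 uint8, red, green, blue), "fovy" (degrees; the focal length in pixels is half the picture's height over the tangent of half this angle, whatever the lens; pixels are square), "cx", "cy" (the principal point, pixels), "T" (4x4, takes a point from camera to world coordinates). Camera axes: x right, y down, z forward; pixel columns grow to the right and rows downward; lengths in m; the calibration is good to about 2 mm. A picture is of the moment at which its call begins. There is no depth.
- env.sign_off(): hands the job in; it is judged then, once.
The state is a dict: "clock": time; "qpos": joint angles; "qvel": joint speeds; "joint_torque": joint torques, N m; "tcp_pos": TCP position; "ee_rot": TCP orientation; "force": force on the tool from outside, world axes, zero at the start; "moment": the same for the moment, N m; "width": finger opening in m; "gripper_force": force on a finger pad.
Only numpy, scipy, OpenCV 4.12 (cv2) and the standard library are available. Lean on these libraries where they do the work, as an engineer would, in place of code of your own. Each camera call takes 0.05 s, during which the arm holds its last target. There are 200 camera calls.

## Task

Clear the loose leather heel lifts off the bench: gather all of them in the metal pan where it stands, carry the pan to the open stock box, hook the rail under its lip over the box's right-hand rim with the pan still level, and on that pivot swing the handle up and over until every lift has dropped into the box. Then stand the empty pan upright back on the bench and lower the box's lid gently until it is fully shut, without dropping or slamming it; leave the other things on the bench where they are.

Things in the scene. Friction and masses are not known exactly. Their poses are not given: they have to be found in the camera images.
- box_floor (a point): wooden stock box with a hinged lid, fixed on the bench at the left: outside 220 (x) x 190 (y) x 100 mm high without lid, walls 10 mm, floor 10 mm thick, inside 200 x 170 x 90 mm deep. This point is the centre of its inner floor, 10 mm above the bench; axes along the box (x away from the robot at yaw 0, y to the left, z up)
- box_rim (a point): middle of the top face of the box's right-hand wall (the -y wall, facing the pan): 100 mm above the bench, centred in the 10 mm wall thickness; axes as the box's, so the rim runs along x and the inside of the box is at +y. The inner top edge is at y = +5 mm, the outer at -5 mm
- box_lid (a joint): angle of the box's lid about its hinge, rad: 0 shut flat on the rim, about 1.57 upright, end stop 1.85; stands open at the start. The stiff hinge holds it wherever it is left (about 2.5 N pushes it at 170 mm from the hinge). The lid is a board 220 x 190 x 10 mm with a 10 mm high pull strip (14 x 70 mm) on its upper face along the front edge
- lid_hinge (a point): middle of the lid's hinge line, on the far (+x) top edge of the box, 100 mm above the bench; the line runs along the box's y. The frame turns with the lid: the lid's board extends 220 mm along -x of this frame, its outer (upper when shut) face is 10 mm along +z
- pan_floor (a point): loose sheet-metal gathering pan with a wooden handle, 0.24 kg, standing on the bench right of the box; about 285 mm long with the handle, 168 mm wide. This point is on the upper face of its floor, 17 mm above the bench when it stands; x points to the open pouring lip, y across, z up. The floor (3 mm thick) runs from x = -75 to x = +105 mm; side walls 26 mm and a tail wall 29 mm high above the floor (3 mm thick, at y = +-84 and x = -75); no wall at the lip
- pan_grip (a point): middle of the pan's handle, a straight bar along the pan's x, 22 mm wide (y), 26 mm high (z), from 77 to 177 mm behind the pan_floor point; this point is 127 mm behind it and 40 mm above the bench when the pan stands. Grip it across y from above; the fingers may lean along the handle's length
- pan_hook (a point): the pan's hook: a rail (3 mm thick, 150 mm wide) that runs across under the floor and hangs 14 mm below it. This point is where the rail's front face meets the underside of the floor: 75 mm ahead of the pan_floor point and 3 mm lower. Ahead of it the lip overhangs 30 mm. Hooked on the box, the floor's underside lies on the rim with this rail just outside the wall and the lip over the inside
- lift_1_mid (a point): brown leather heel lift, a D-shaped block 62 (x) x 69 (y) x 19 mm, 0.07 kg, lying flat on the bench; this point is its centre, half-way up (9.5 mm); x across its flat flanks. Three to five of the lifts are there, the others are absent
- lift_2_mid (a point): brown leather heel lift, a D-shaped block 62 (x) x 69 (y) x 19 mm, 0.07 kg, lying flat on the bench; this point is its centre, half-way up (9.5 mm); x across its flat flanks. Three to five of the lifts are there, the others are absent
- lift_3_mid (a point): brown leather heel lift, a D-shaped block 62 (x) x 69 (y) x 19 mm, 0.07 kg, lying flat on the bench; this point is its centre, half-way up (9.5 mm); x across its flat flanks. Three to five of the lifts are there, the others are absent
- lift_4_mid (a point): brown leather heel lift, a D-shaped block 62 (x) x 69 (y) x 19 mm, 0.07 kg, lying flat on the bench; this point is its centre, half-way up (9.5 mm); x across its flat flanks. Three to five of the lifts are there, the others are absent
- lift_5_mid (a point): brown leather heel lift, a D-shaped block 62 (x) x 69 (y) x 19 mm, 0.07 kg, lying flat on the bench; this point is its centre, half-way up (9.5 mm); x across its flat flanks. Three to five of the lifts are there, the others are absent
- glue_jar: closed glass glue jar, 86 mm wide, 122 mm tall, at the front left corner; not part of the job, leave it alone. Origin at the centre of its underside
- spool_a: white thread spool, 48 mm wide, 52 mm tall, standing towards the back middle; not part of the job, leave it alone. Origin at the centre of its underside
- spool_b: black thread spool, 44 mm wide, 58 mm tall, standing at the back right; not part of the job, leave it alone. Origin at the centre of its underside
- wax: cake of beeswax, 38x53x24 mm, at the back right; not part of the job, leave it alone. Origin at the centre of its underside
- trimmer: small blue edge trimmer, 28x58x20 mm, behind the middle of the bench; not part of the job, leave it alone. Origin at the centre of its underside

How it is judged:
On the way, in this order (a step that is already met when the one before it is completed fails the run):
1. all the heel lifts lie in the pan, which stands on the bench (x of lift_1_mid in the frame of pan_floor between -0.075 and 0.095 m and y of lift_1_mid in the frame of pan_floor between -0.082 and 0.082 m and z of lift_1_mid in the frame of pan_floor between 0 and 0.075 m and x of lift_2_mid in the frame of pan_floor between -0.075 and 0.095 m and y of lift_2_mid in the frame of pan_floor between -0.082 and 0.082 m and z of lift_2_mid in the frame of pan_floor between 0 and 0.075 m and x of lift_3_mid in the frame of pan_floor between -0.075 and 0.095 m and y of lift_3_mid in the frame of pan_floor between -0.082 and 0.082 m and z of lift_3_mid in the frame of pan_floor between 0 and 0.075 m and x of lift_4_mid in the frame of pan_floor between -0.075 and 0.095 m and y of lift_4_mid in the frame of pan_floor between -0.082 and 0.082 m and z of lift_4_mid in the frame of pan_floor between 0 and 0.075 m and x of lift_5_mid in the frame of pan_floor between -0.075 and 0.095 m and y of lift_5_mid in the frame of pan_floor between -0.082 and 0.082 m and z of lift_5_mid in the frame of pan_floor between 0 and 0.075 m and height (world z) of pan_floor between 0.01 and 0.024 m and angle between pan_floor's own z axis and vertical below 0.06 rad), for 0.3 s.
2. the pan, still about level and with all the lifts in it, is hooked on the right-hand rim of the box: floor on the rim, rail just outside the wall (x of lift_1_mid in the frame of pan_floor between -0.075 and 0.095 m and y of lift_1_mid in the frame of pan_floor between -0.082 and 0.082 m and z of lift_1_mid in the frame of pan_floor between 0 and 0.075 m and x of lift_2_mid in the frame of pan_floor between -0.075 and 0.095 m and y of lift_2_mid in the frame of pan_floor between -0.082 and 0.082 m and z of lift_2_mid in the frame of pan_floor between 0 and 0.075 m and x of lift_3_mid in the frame of pan_floor between -0.075 and 0.095 m and y of lift_3_mid in the frame of pan_floor between -0.082 and 0.082 m and z of lift_3_mid in the frame of pan_floor between 0 and 0.075 m and x of lift_4_mid in the frame of pan_floor between -0.075 and 0.095 m and y of lift_4_mid in the frame of pan_floor between -0.082 and 0.082 m and z of lift_4_mid in the frame of pan_floor between 0 and 0.075 m and x of lift_5_mid in the frame of pan_floor between -0.075 and 0.095 m and y of lift_5_mid in the frame of pan_floor between -0.082 and 0.082 m and z of lift_5_mid in the frame of pan_floor between 0 and 0.075 m and x of pan_hook in the frame of box_rim between -0.04 and 0.04 m and y of pan_hook in the frame of box_rim between -0.028 and -0.003 m and z of pan_hook in the frame of box_rim between -0.008 and 0.012 m and angle between pan_floor's own z axis and vertical below 0.35 rad), for 0.2 s.
3. the pan is tipped over by more than 40 degrees with its hook still at the rim, and all the lifts are in the box (x of lift_1_mid in the frame of box_floor between -0.1 and 0.1 m and y of lift_1_mid in the frame of box_floor between -0.085 and 0.085 m and z of lift_1_mid in the frame of box_floor between 0 and 0.09 m and x of lift_2_mid in the frame of box_floor between -0.1 and 0.1 m and y of lift_2_mid in the frame of box_floor between -0.085 and 0.085 m and z of lift_2_mid in the frame of box_floor between 0 and 0.09 m and x of lift_3_mid in the frame of box_floor between -0.1 and 0.1 m and y of lift_3_mid in the frame of box_floor between -0.085 and 0.085 m and z of lift_3_mid in the frame of box_floor between 0 and 0.09 m and x of lift_4_mid in the frame of box_floor between -0.1 and 0.1 m and y of lift_4_mid in the frame of box_floor between -0.085 and 0.085 m and z of lift_4_mid in the frame of box_floor between 0 and 0.09 m and x of lift_5_mid in the frame of box_floor between -0.1 and 0.1 m and y of lift_5_mid in the frame of box_floor between -0.085 and 0.085 m and z of lift_5_mid in the frame of box_floor between 0 and 0.09 m and x of pan_hook in the frame of box_rim between -0.05 and 0.05 m and y of pan_hook in the frame of box_rim between -0.03 and 0.035 m and z of pan_hook in the frame of box_rim between -0.012 and 0.04 m and angle between pan_floor's own z axis and vertical above 0.7 rad), for 0.2 s.
At the end, for the whole second after the job is handed in: every heel lift present is inside the box, the lid is shut (within 0.04 rad) and at rest, and the pan stands upright on the bench (floor 10 to 24 mm above it, tilted less than 0.06 rad) (x of lift_1_mid in the frame of box_floor between -0.1 and 0.1 m and y of lift_1_mid in the frame of box_floor between -0.085 and 0.085 m and z of lift_1_mid in the frame of box_floor between 0 and 0.09 m and x of lift_2_mid in the frame of box_floor between -0.1 and 0.1 m and y of lift_2_mid in the frame of box_floor between -0.085 and 0.085 m and z of lift_2_mid in the frame of box_floor between 0 and 0.09 m and x of lift_3_mid in the frame of box_floor between -0.1 and 0.1 m and y of lift_3_mid in the frame of box_floor between -0.085 and 0.085 m and z of lift_3_mid in the frame of box_floor between 0 and 0.09 m and x of lift_4_mid in the frame of box_floor between -0.1 and 0.1 m and y of lift_4_mid in the frame of box_floor between -0.085 and 0.085 m and z of lift_4_mid in the frame of box_floor between 0 and 0.09 m and x of lift_5_mid in the frame of box_floor between -0.1 and 0.1 m and y of lift_5_mid in the frame of box_floor between -0.085 and 0.085 m and z of lift_5_mid in the frame of box_floor between 0 and 0.09 m and height (world z) of pan_floor between 0.01 and 0.024 m and angle between pan_floor's own z axis and vertical below 0.06 rad and value of joint box_lid below 0.04 rad and velocity of joint box_lid above -0.05 rad/s); the robot touches nothing.
It fails at once if the lid is slammed or dropped (closing faster than 2 rad/s) (velocity of joint box_lid below -2 rad/s).
It fails at once if another thing on the bench (glue jar, spools, wax, trimmer) is moved more than 3 cm or knocked over (distance of any of glue_jar, spool_a, spool_b, wax, trimmer from where it was at the start of the episode above 0.03 m or angle between any of glue_jar, spool_a, spool_b, wax, trimmer's own z axis and vertical above 0.5 rad).
Of lift_1, lift_2, lift_3, lift_4, lift_5 only 3 to 5 are there at a start; the rules pass over those that are not, and their reading is None.
At some moment in a run one of lift_1, lift_2, lift_3, lift_4, lift_5 may be knocked a few centimetres aside while the robot is not near it.
It also fails if it takes over 210 s, if anything falls off the work surface, if the arm or the gripper's body presses on something with over 40 N, if the wrist force passes 120 N, or if a joint passes its speed limit or range.

## Working session

There is one attempt and no reset: what is moved stays moved. The work goes in short steps, Python scripts to look and compute and a tool call to move; the robot and the scene stay as the last step left them, time stands still between calls to the robot, and variables do not carry over. Pictures are saved under pics/ and viewed, at most 14 in all, crops included, and the job is handed in when it is done.

Besides the shell and the picture viewer there is one more tool, called after "Emit:" as a command line: name --argument value ..., lists and objects as JSON in quotes. arm_command: Moves the arm, as the interface text tells. Its arguments: {"type":"object","properties":{"offset":{"type":"array","items":{"type":"array","items":{"type":"number","minimum":-1,"maximum":1}}},"dr":{"type":"array","items":{"type":"array","items":{"type":"number","minimum":-1,"maximum":1}}},"gripper":{"type":"array","items":{"type":"number"}},"newtons":{"type":"number"}},"required":["offset","dr","gripper"]}

```bash
mkdir -p pics; python3 - <<'E'
from cell import env
import cv2,numpy as np
s=env.observe()
print({k:np.round(v,3) for k,v in s.items()})
for n in("scene","top"):
    c=env.capture(n);cv2.imwrite(f"pics/{n}0.png",c["pixels"][:,:,::-1]);print(n,c["fovy"],c["cx"],c["cy"],np.round(c["T"],3).tolist())
E
```

```text
{'clock': np.float64(0.0), 'qpos': array([-1.21 ,  0.053,  1.402, -0.   ,  1.689, -0.07 ]), 'qvel': array([ 0.001, -0.001, -0.001,  0.001,  0.002,  0.001]), 'joint_torque': array([ 0.0000e+00, -3.8166e+01, -3.6019e+01, -0.0000e+00,  6.0000e-03,
       -0.0000e+00]), 'tcp_pos': array([ 0.219, -0.477,  0.255]), 'ee_rot': array([-3.067, -0.671,  0.   ]), 'force': array([0.207, 0.613, 0.597]), 'moment': array([-0.074, -0.026,  0.014]), 'gripper_force': np.float64(0.0), 'width': np.float64(0.086)}
scene 52.61032523151534 320.55034129963195 199.91218174643805 [[0.73, -0.365, 0.578, -0.351], [-0.684, -0.415, 0.601, -0.874], [0.021, -0.834, -0.552, 0.897], [0.0, 0.0, 0.0, 1.0]]
top 43.58829893268723 313.87341475551386 198.32168017013564 [[0.007, -0.988, 0.153, 0.278], [-1.0, -0.007, -0.002, 0.005], [0.003, -0.153, -0.988, 1.578], [0.0, 0.0, 0.0, 1.0]]
```

View pics/scene0.png

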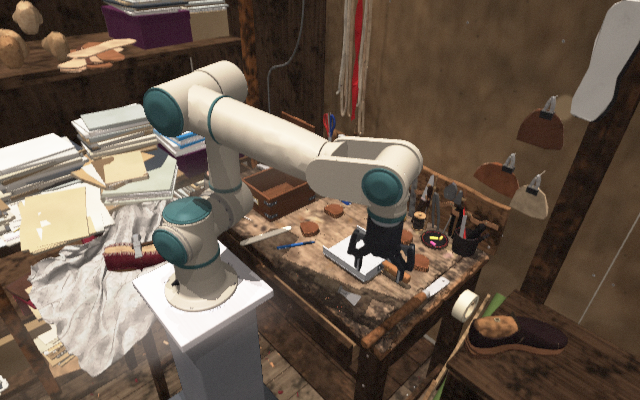

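View pics/top0.png

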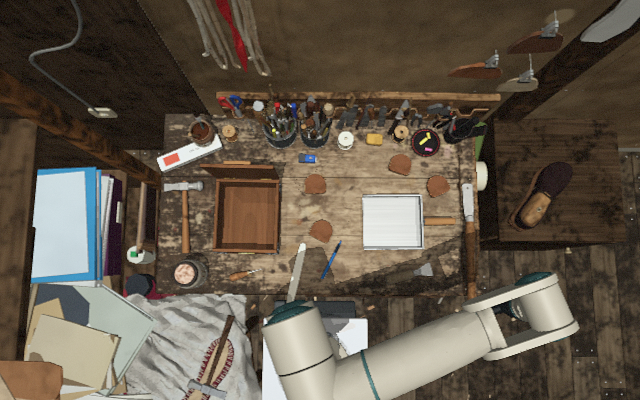

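The top view shows the open box at about (248,215), the pan at (393,221) with its handle to the right (450,221), and four lifts at (315,184), (400,163), (438,185) and (321,231). The scene view shows lifts near (310,229), (333,210) and behind the gripper at about (418,262).

```bash
cat > h.py <<'E'
import numpy as np,cv2
from cell import env
from scipy.spatial.transform import Rotation as R
def foc(c): return 200/np.tan(np.radians(c["fovy"])/2)
def ray(c,u,v):
    d=np.array([(u-c["cx"])/foc(c),(v-c["cy"])/foc(c),1.]); T=np.array(c["T"]); return T[:3,3],T[:3,:3]@(d/np.linalg.norm(d))
def onz(c,u,v,z):
    o,d=ray(c,u,v); return o+d*(z-o[2])/d[2]
def pix(c,p):
    T=np.array(c["T"]); q=T[:3,:3].T@(np.array(p)-T[:3,3]); return foc(c)*q[0]/q[2]+c["cx"],foc(c)*q[1]/q[2]+c["cy"]
def tri(c1,p1,c2,p2):
    (a,d),(b,e)=ray(c1,*p1),ray(c2,*p2); s=np.linalg.lstsq(np.c_[d,-e],b-a,rcond=None)[0]
    x,y=a+d*s[0],b+e*s[1]; return (x+y)/2,np.linalg.norm(x-y)
def crop(c,x0,x1,y0,y1,k,name): cv2.imwrite(f"pics/{name}.png",cv2.resize(c["pixels"][y0:y1,x0:x1,::-1],None,fx=k,fy=k,interpolation=cv2.INTER_CUBIC))
def lifts(c,lo=(4,90,70),hi=(13,190,190),roi=(205,480,120,290),z=.019):
    hsv=cv2.cvtColor(c["pixels"],cv2.COLOR_RGB2HSV); m=cv2.inRange(hsv,lo,hi); m2=np.zeros_like(m); x0,x1,y0,y1=roi; m2[y0:y1,x0:x1]=m[y0:y1,x0:x1]
    m2=cv2.morphologyEx(m2,cv2.MORPH_OPEN,np.ones((3,3)))
    n,l,st,ce=cv2.connectedComponentsWithStats(m2); out=[]
    for i in range(1,n):
        if st[i,4]>40:
            cn=cv2.findContours((l==i).astype(np.uint8),0,2)[0][0]; r=cv2.minAreaRect(cn)
            out.append((st[i,4],ce[i],onz(c,*ce[i],z),r))
    return out
E
python3 - <<'E'
from h import *
c=env.capture("top");crop(c,150,490,110,300,2.3,"topc");s=env.capture("scene");crop(s,220,520,150,350,2.6,"scenec")
hs=cv2.cvtColor(c["pixels"],cv2.COLOR_RGB2HSV)
for u,v in[(315,184),(400,163),(438,185),(321,231),(340,200),(350,260),(235,230)]:print((u,v),hs[v,u])
for o in lifts(c):print(o[0],np.round(o[1]),np.round(o[2],3),[np.round(x,1) for x in o[3]])
E
```

```text
(315, 184) [ 12 142 140]
(400, 163) [ 12 144 140]
(438, 185) [ 11 131 138]
(321, 231) [ 11 137 141]
(340, 200) [ 18  78 169]
(350, 260) [ 16  71 184]
(235, 230) [ 11 143 130]
43 [309. 122.] [0.767 0.018 0.019] [array([309.5, 122.5]), array([5., 7.]), np.float64(90.0)]
339 [400. 164.] [ 0.632 -0.273  0.019] [array([400.6, 163.3]), array([20.7, 19.2]), np.float64(15.9)]
52 [223. 166.] [0.622 0.292 0.019] [array([223. , 165.5]), array([ 3., 12.]), np.float64(90.0)]
66 [240. 166.] [0.622 0.239 0.019] [array([240. , 165.5]), array([ 3., 18.]), np.float64(90.0)]
45 [258. 166.] [0.621 0.179 0.019] [array([258.5, 166. ]), array([4., 9.]), np.float64(90.0)]
339 [315. 184.] [ 0.565 -0.001  0.019] [array([315., 183.]), array([18., 20.]), np.float64(90.0)]
349 [437. 185.] [ 0.563 -0.389  0.019] [array([436.8, 184.6]), array([19.7, 20.6]), np.float64(63.4)]
3244 [251. 217.] [0.459 0.197 0.019] [array([250.3, 215. ]), array([55.1, 73.6]), np.float64(1.9)]
49 [217. 198.] [0.517 0.308 0.019] [array([216.5, 198. ]), array([12.,  3.]), np.float64(90.0)]
125 [215. 227.] [0.426 0.31  0.019] [array([214.9, 227. ]), array([ 3.9, 32.2]), np.float64(3.0)]
349 [321. 231.] [ 0.417 -0.023  0.019] [array([321.5, 229.9]), array([20.6, 20. ]), np.float64(23.2)]
83 [221. 249.] [0.357 0.288 0.019] [array([222.5, 248. ]), array([ 6., 19.]), np.float64(90.0)]
```

View pics/topc.png

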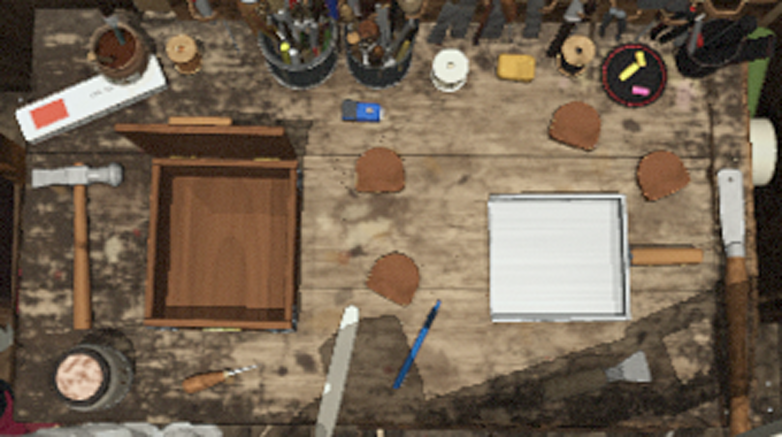

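View pics/scenec.png

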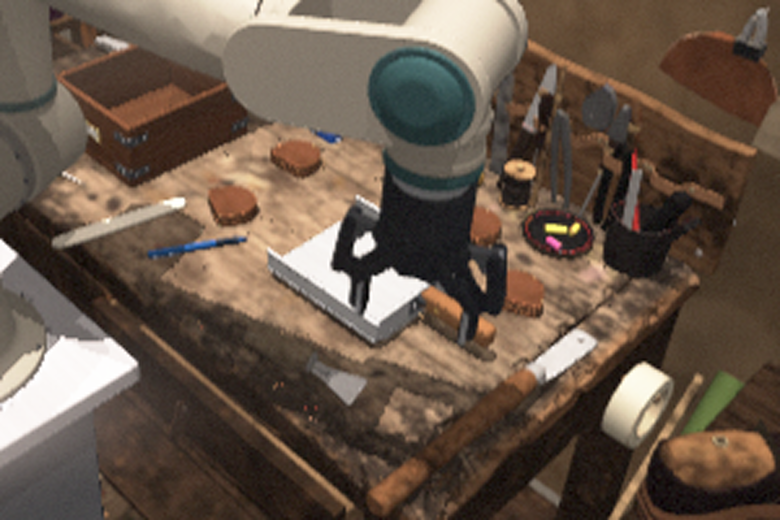

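Four lifts are present. In the top crop they sit at (380,172), (575,127), (662,175) and (393,278). The box rim's right wall runs from (295,160) to (297,328), the pan's lip edge is at x≈489, and its handle runs from (628,255) to (702,255). In the scene crop the box's near right top corner is at (125,137). Next I measure positions, using two views for the heights.

```bash
cat >> h.py <<'E'
def dshape(c,uv,z=.019,k=6,w=16,lo=(4,100,60),hi=(14,200,190)):
    # centre, flat-edge angle of a D block from its colour mask, upscaled; contour cast to height z
    u0,v0=int(round(uv[0]))-w,int(round(uv[1]))-w
    p=cv2.resize(c["pixels"][v0:v0+2*w,u0:u0+2*w],None,fx=k,fy=k,interpolation=cv2.INTER_CUBIC)
    m=cv2.inRange(cv2.cvtColor(cv2.GaussianBlur(p,(9,9),0),cv2.COLOR_RGB2HSV),lo,hi)
    cs=cv2.findContours(m,0,cv2.CHAIN_APPROX_NONE)[0]; cn=max(cs,key=cv2.contourArea)[:,0]
    P=np.array([onz(c,u0+(a+.5)/k-.5,v0+(b+.5)/k-.5,z)[:2] for a,b in cn])
    h=cv2.convexHull((P*1e4).astype(np.int32))/1e4; h=h[:,0]
    best=[]
    for a in np.radians(np.arange(0,180,2)):
        e=np.array([np.cos(a),np.sin(a)]);f=np.array([-e[1],e[0]])
        x,y=h@e,h@f; best.append((np.ptp(x),np.ptp(y),np.degrees(a),e*(x.max()+x.min())/2+f*(y.max()+y.min())/2))
    M=cv2.moments((P*1e4).astype(np.int32)); ce=np.array([M["m10"],M["m01"]])/M["m00"]/1e4
    r=np.hypot(*(P-ce).T); an=np.degrees(np.arctan2(*(P-ce).T[::-1]))%360
    prof=[r[np.abs((an-t+180)%360-180)<6].mean()*1e3 for t in range(0,360,15)]
    b=min(best,key=lambda b:b[0]*b[1]); return ce,b,np.round(prof)
E
python3 - <<'E'
from h import *
c=env.capture("top");s=env.capture("scene")
for uv in[(315,184),(400,163),(437,185),(321,231)]:
    ce,b,pr=dshape(c,uv);print(np.round(ce,3),"minrect w,h,ang",np.round(b[:3],3),np.round(b[3],3));print(pr.astype(int))
L=lifts(s,roi=(290,350,195,245),z=.0095,lo=(4,90,50))
for o in L:print("scene",o[0],np.round(o[1]),np.round(o[2],3))
print("lift tri",tri(c,(315,184),s,(333.5,210.5)),tri(c,(321,231),s,(309.5,229)))
print("rim near right corner tri",tri(c,(279.1,252.6),s,(268,202.5)))
q=lambda a,b:(150+(a+.5)/2.3-.5,110+(b+.5)/2.3-.5)
for n,p in dict(rimNR=(297,328),rimFR=(296,162),rimNL=(145,324),rimFL=(152,160)).items():print(n,np.round(onz(c,*q(*p),.1),3))
for n,p in dict(lipL=(489,196),lipR=(490,320),tailL=(627,195),tailR=(629,320)).items():print(n,np.round(onz(c,*q(*p),.043),3))
for n,p in dict(h0=(632,255),h1=(703,255)).items():print(n,np.round(onz(c,*q(*p),.053),3))
E
```

```text
[ 0.565 -0.001] minrect w,h,ang [0.065 0.069 2.   ] [ 0.566 -0.001]
[34 34 34 33 35 35 33 32 37 40 34 31 28 31 33 38 38 36 33 33 34 34 34 34]
[ 0.632 -0.273] minrect w,h,ang [7.1e-02 6.6e-02 7.0e+01] [ 0.633 -0.274]
[35 34 34 34 34 31 34 40 39 33 30 30 32 34 37 37 35 34 33 34 36 35 34 35]
[ 0.563 -0.389] minrect w,h,ang [ 0.065  0.073 24.   ] [ 0.564 -0.387]
[35 35 34 33 35 35 34 35 35 39 40 37 32 30 29 31 35 39 38 36 35 36 35 35]
[ 0.417 -0.022] minrect w,h,ang [6.40e-02 6.80e-02 1.54e+02] [ 0.42  -0.023]
[35 34 32 34 34 34 36 40 34 30 29 29 32 36 39 35 33 33 34 33 34 34 34 34]
scene 266 [298. 201.] [0.506 0.141 0.009]
scene 259 [333. 211.] [0.563 0.003 0.009]
scene 286 [308. 227.] [ 0.423 -0.01   0.009]
lift tri (array([ 5.63967046e-01, -1.55826276e-04,  1.35230355e-02]), np.float64(0.004582973617242702)) (array([ 0.41717195, -0.02210857,  0.01204998]), np.float64(0.0020862938286623422))
rim near right corner tri (array([0.34086357, 0.10552736, 0.09599748]), np.float64(0.008253158123704874))
rimNR [0.345 0.104 0.1  ]
rimFR [0.561 0.109 0.1  ]
rimNL [0.349 0.298 0.1  ]
rimFL [0.562 0.297 0.1  ]
lipL [ 0.527 -0.149  0.043]
lipR [ 0.36  -0.149  0.043]
tailL [ 0.53  -0.336  0.043]
tailR [ 0.361 -0.334  0.043]
h0 [ 0.447 -0.338  0.053]
h1 [ 0.448 -0.433  0.053]
```

```bash
cat >> h.py <<'E'
def pose(x,y,z,psi,lean=0):  # tool down, tool-x yaw psi deg, then lean (deg) about tool y
    return np.array([x,y,z]),R.from_euler("z",psi,degrees=True)*R.from_euler("x",180,degrees=True)*R.from_euler("y",lean,degrees=True)
def cur():
    s=env.observe(); return np.array(s["tcp_pos"]),R.from_rotvec(s["ee_rot"])
def plan(tg,maxd=.18,maxa=29.9,start=None):
    p,r=start or cur()
    for t in tg:
        tp,tr=t; n=max(1,int(np.ceil(np.linalg.norm(tp-p)/maxd)),int(np.ceil(np.degrees((r.inv()*tr).magnitude())/maxa)))
        dp=(tp-p)/n; dv=(r.inv()*tr).as_rotvec()/n
        for i in range(n):
            o=r.inv().apply(dp)/.5; print("off",np.round(o,3).tolist(),"dr",np.round(np.degrees(dv)/30,3).tolist()); p=p+dp; r=r*R.from_rotvec(dv)
        print("--")
def st():
    s=env.observe(); r=R.from_rotvec(s["ee_rot"]).as_matrix()
    print("t%.2f"%s["clock"],"p",np.round(s["tcp_pos"],4),"psi %.1f"%np.degrees(np.arctan2(r[1,0],r[0,0])),"tz",np.round(r[:,2],3),"F",np.round(s["force"],1),"w%.4f g%.0f"%(s["width"],s["gripper_force"]),"q",np.round(s["qpos"],2))
E
python3 -c "
from h import *
plan([pose(.566,-.387,.15,-64),pose(.566,-.387,.027,-64)])"
```

```text
off [0.235, 0.042, 0.071] dr [-0.0, 0.0, 0.985]
off [0.225, -0.079, 0.071] dr [-0.0, 0.0, 0.985]
off [0.157, -0.18, 0.071] dr [-0.0, 0.0, 0.985]
--
off [0.0, -0.0, 0.246] dr [-0.0, 0.0, 0.0]
--
```

Emit:
arm_command --offset '[[0.235,0.042,0.071],[0.235,0.042,0.071],[0.235,0.042,0.071],[0.235,0.042,0.071],[0.235,0.042,0.071]]' --dr '[[0,0,0.985],[0,0,0.985],[0,0,0.985],[0,0,0.985],[0,0,0.985]]' --gripper '[1,1,1,1,1]' --newtons 60

```text
clock: 0.72
tcp_pos: [0.337, -0.4455, 0.219]
ee_rot: [-3.136, 0.138, 0.002]
force: [-0.2, 0.3, 0.8]
width: 0.0854
gripper_force: 0.0
```

Emit:
arm_command --offset '[[0.225,-0.079,0.071],[0.225,-0.079,0.071],[0.225,-0.079,0.071],[0.225,-0.079,0.071],[0.225,-0.079,0.071]]' --dr '[[0,0,0.985],[0,0,0.985],[0,0,0.985],[0,0,0.985],[0,0,0.985]]' --gripper '[1,1,1,1,1]'

```text
clock: 1.13
tcp_pos: [0.4517, -0.4158, 0.1833]
ee_rot: [-2.999, 0.932, 0.004]
force: [-0.4, 0.2, -0.1]
width: 0.0856
gripper_force: 0.0
```

Emit:
arm_command --offset '[[0.157,-0.18,0.071],[0.157,-0.18,0.071],[0.157,-0.18,0.071],[0.157,-0.18,0.071],[0.157,-0.18,0.071]]' --dr '[[0,0,0.985],[0,0,0.985],[0,0,0.985],[0,0,0.985],[0,0,0.985]]' --gripper '[1,1,1,1,1]'

```text
clock: 1.55
tcp_pos: [0.5661, -0.3868, 0.1476]
ee_rot: [2.664, -1.665, -0.005]
force: [-0.6, -0.1, 0.1]
width: 0.0854
gripper_force: 0.0
```

Emit:
arm_command --offset '[[0,0,0.08],[0,0,0.16],[0,0,0.241],[0,0,0.241],[0,0,0.241]]' --dr '[[0,0,0],[0,0,0],[0,0,0],[0,0,0],[0,0,0]]' --gripper '[1,1,1,1,1]'

```text
clock: 1.97
tcp_pos: [0.5639, -0.3879, 0.0288]
ee_rot: [-2.666, 1.662, 0.006]
force: [-0.0, -0.1, 1.0]
width: 0.0856
gripper_force: 0.0
```

Emit:
arm_command --offset '[[0,0,0],[0,0,0],[0,0,0],[0,0,0],[0,0,0]]' --dr '[[0,0,0],[0,0,0],[0,0,0],[0,0,0],[0,0,0]]' --gripper '[-1,-1,-1,-1,-1]'

```text
clock: 2.38
tcp_pos: [0.5675, -0.3895, 0.0353]
ee_rot: [2.664, -1.662, 0.013]
force: [-3.5, -0.5, 8.4]
width: 0.0583
gripper_force: 62.4
```

Emit:
arm_command --offset '[[0,0,-0.05],[0,0,-0.12],[0,0,-0.2],[0,0,-0.24],[0,0,-0.24]]' --dr '[[0,0,0],[0,0,0],[0,0,0],[0,0,0],[0,0,0]]' --gripper '[-1,-1,-1,-1,-1]'

```text
clock: 2.8
tcp_pos: [0.5684, -0.3894, 0.1607]
ee_rot: [2.664, -1.662, 0.026]
force: [0.4, -1.5, -0.0]
width: 0.0582
gripper_force: 64.2
```

```bash
python3 -c "
from h import *
st();crop(env.capture('top'),340,480,120,270,4,'g1')
plan([pose(.485,-.281,.15,0),pose(.485,-.281,.0455,0)])"
```

```text
t2.80 p [ 0.5684 -0.3894  0.1607] psi -63.9 tz [ 0.013 -0.01  -1.   ] F [ 0.4 -1.5 -0. ] w0.0582 g64 q [-0.65  0.55  0.99 -0.    1.58  2.03]
off [-0.089, 0.018, 0.003] dr [0.001, -0.008, -0.71]
off [-0.089, -0.016, 0.004] dr [0.001, -0.008, -0.71]
off [-0.077, -0.047, 0.004] dr [0.001, -0.008, -0.71]
--
off [0.0, -0.0, 0.209] dr [0.0, 0.0, 0.0]
--
```

View pics/g1.png

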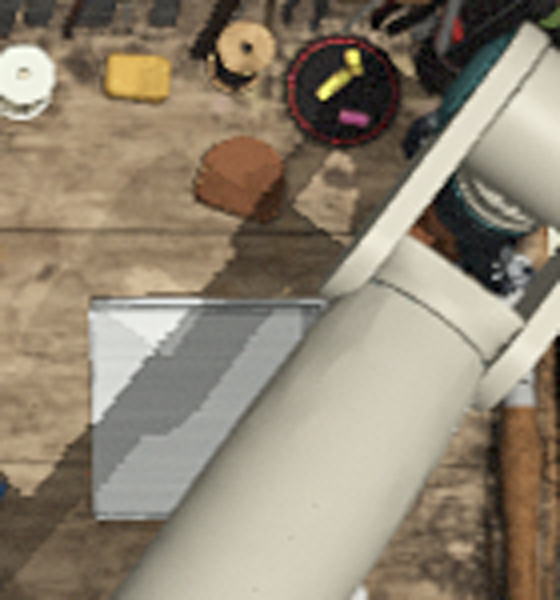

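The top view shows the arm over C's place, with B at (240,178) in the crop and undisturbed. C is hidden under the wrist at (440,235). I check the held lift from the side.

```bash
python3 -c "
from h import *
st();c=env.capture('scene');print(pix(c,cur()[0]));crop(c,340,500,150,310,3.7,'g2')"
```

```text
t2.85 p [ 0.5675 -0.3888  0.1567] psi -63.9 tz [ 0.009 -0.007 -1.   ] F [ 0.6 -0.4 -1.1] w0.0580 g64 q [-0.65  0.55  0.99 -0.    1.58  2.03]
(np.float64(426.03916183036824), np.float64(227.31507122665215))
```

View pics/g2.png

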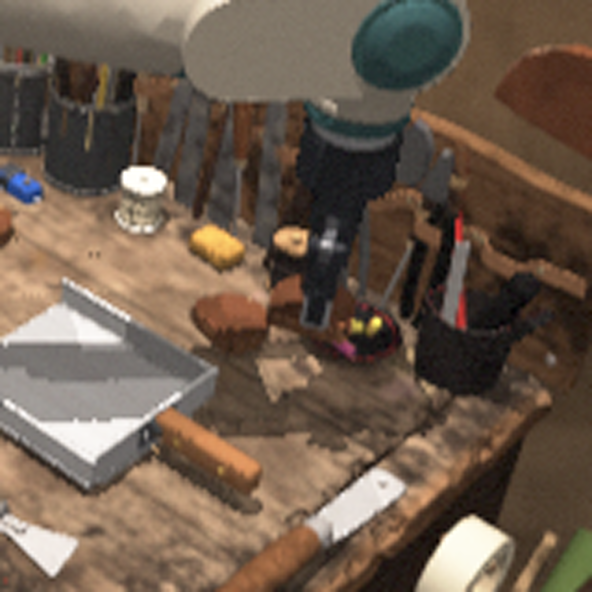

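The scene crop shows the lift held level between the fingers at (312,305), with the fingertip at (313,328) level with its underside. The tips therefore reach about 35 mm ahead of the TCP, so I place at TCP z ≈ 0.054.

```bash
python3 -c "
from h import *
plan([pose(.485,-.281,.14,0),pose(.485,-.281,.054,0)])"
```

```text
off [-0.088, 0.018, 0.008] dr [0.0, -0.004, -0.71]
off [-0.088, -0.016, 0.008] dr [0.0, -0.004, -0.71]
off [-0.077, -0.047, 0.009] dr [0.0, -0.004, -0.71]
--
off [0.0, 0.0, 0.172] dr [-0.0, -0.0, -0.0]
--
```

Emit:
arm_command --offset '[[-0.044,0.009,0.004],[-0.088,0.018,0.008],[-0.088,0.018,0.008],[-0.088,0.018,0.008]]' --dr '[[0,0,-0.24],[0,0,-0.47],[0,0,-0.71],[0,0,-0.71]]' --gripper '[-1,-1,-1,-1]'

```text
clock: 3.23
tcp_pos: [0.5375, -0.3507, 0.144]
ee_rot: [-2.929, 1.135, 0.004]
force: [0.8, -0.7, -0.7]
width: 0.0579
gripper_force: 64.2
```

Emit:
arm_command --offset '[[-0.044,-0.008,0.004],[-0.088,-0.016,0.008],[-0.088,-0.016,0.008],[-0.088,-0.016,0.008]]' --dr '[[0,0,-0.24],[0,0,-0.47],[0,0,-0.71],[0,0,-0.71]]' --gripper '[-1,-1,-1,-1]'

```text
clock: 3.57
tcp_pos: [0.5112, -0.3157, 0.1409]
ee_rot: [-3.087, 0.58, 0.001]
force: [0.8, -0.0, -0.2]
width: 0.0581
gripper_force: 64.2
```

Emit:
arm_command --offset '[[-0.038,-0.024,0.004],[-0.077,-0.047,0.008],[-0.077,-0.047,0.008],[-0.077,-0.047,0.008],[-0.077,-0.047,0.008]]' --dr '[[0,0,-0.24],[0,0,-0.47],[0,0,-0.71],[0,0,-0.71],[0,0,-0.71]]' --gripper '[-1,-1,-1,-1,-1]'

```text
clock: 3.98
tcp_pos: [0.4848, -0.2809, 0.1378]
ee_rot: [3.141, -0.015, 0.002]
force: [-0.3, -1.0, -0.1]
width: 0.0582
gripper_force: 64.3
```

```bash
python3 -c "
from h import *
st();plan([pose(.485,-.281,.054,0)])"
```

```text
t3.98 p [ 0.4848 -0.2809  0.1378] psi -0.5 tz [ 0.001 -0.001 -1.   ] F [-0.3 -1.  -0.1] w0.0582 g64 q [-0.59  0.22  1.46 -0.    1.46  0.99]
off [0.0, -0.0, 0.168] dr [0.002, -0.002, -0.018]
--
```

Emit:
arm_command --offset '[[0,0,0.06],[0,0,0.11],[0,0,0.14],[0,0,0.155],[0,0,0.165]]' --dr '[[0,0,0],[0,0,0],[0,0,0],[0,0,0],[0,0,0]]' --gripper '[-1,-1,-1,-1,-1]'

```text
clock: 4.4
tcp_pos: [0.4844, -0.2806, 0.0539]
ee_rot: [-3.141, 0.009, 0.001]
force: [0.1, 0.3, -0.8]
width: 0.0583
gripper_force: 64.3
```

Emit:
arm_command --offset '[[0,0,0.003],[0,0,0.003],[0,0,0.003],[0,0,0.003],[0,0,0.003]]' --dr '[[0,0,0],[0,0,0],[0,0,0],[0,0,0],[0,0,0]]' --gripper '[-1,0.55,0.55,0.55,0.55]'

```text
clock: 4.82
tcp_pos: [0.4848, -0.2805, 0.0544]
ee_rot: [3.14, -0.002, 0.003]
force: [-1.0, 0.7, 0.4]
width: 0.0662
gripper_force: 0.1
```

Emit:
arm_command --offset '[[0,0,-0.04],[0,0,-0.1],[0,0,-0.16],[0,0,-0.2],[0,0,-0.2]]' --dr '[[0,0,0],[0,0,0],[0,0,0],[0,0,0],[0,0,0]]' --gripper '[0.55,0.55,1,1,1]'

```text
clock: 5.23
tcp_pos: [0.4863, -0.2816, 0.1598]
ee_rot: [3.136, -0.002, 0.014]
force: [0.6, -0.8, 0.7]
width: 0.0855
gripper_force: 0.0
```

```bash
python3 -c "
from h import *
st();c=env.capture('top')
for o in lifts(c,roi=(300,480,150,245)):print(o[0],np.round(o[1]),np.round(o[2],3))
ce,b,pr=dshape(c,(400,163));print(np.round(ce,3),np.round(b[3],3),b[2])
plan([pose(.634,-.274,.14,72),pose(.634,-.274,.037,72)])"
```

```text
t5.23 p [ 0.4863 -0.2816  0.1598] psi -0.1 tz [ 0.009 -0.006 -1.   ] F [ 0.6 -0.8  0.7] w0.0855 g0 q [-0.59  0.2   1.44 -0.    1.5   0.98]
320 [401. 164.] [ 0.632 -0.274  0.019]
346 [315. 184.] [ 0.565 -0.001  0.019]
118 [409. 214.] [ 0.472 -0.298  0.019]
360 [321. 231.] [ 0.417 -0.022  0.019]
[ 0.632 -0.273] [ 0.633 -0.274] 70.0
off [0.099, -0.005, 0.012] dr [0.004, -0.001, -0.801]
off [0.092, 0.036, 0.012] dr [0.004, -0.001, -0.801]
off [0.07, 0.07, 0.011] dr [0.004, -0.001, -0.801]
--
off [0.0, -0.0, 0.206] dr [0.0, -0.0, -0.0]
--
```

Emit:
arm_command --offset '[[0.099,-0.005,0.008],[0.099,-0.005,0.008],[0.099,-0.005,0.008],[0.099,-0.005,0.008]]' --dr '[[0,0,-0.3],[0,0,-0.6],[0,0,-0.8],[0,0,-0.8]]' --gripper '[1,1,1,1]'

```text
clock: 5.62
tcp_pos: [0.5337, -0.2772, 0.1471]
ee_rot: [-3.069, -0.662, 0.004]
force: [0.2, 0.1, 0.1]
width: 0.0856
gripper_force: 0.0
```

Emit:
arm_command --offset '[[0.092,0.036,0.008],[0.092,0.036,0.008],[0.092,0.036,0.008],[0.092,0.036,0.008]]' --dr '[[0,0,-0.3],[0,0,-0.6],[0,0,-0.8],[0,0,-0.8]]' --gripper '[1,1,1,1]'

```text
clock: 5.95
tcp_pos: [0.5831, -0.275, 0.1428]
ee_rot: [-2.864, -1.285, 0.003]
force: [0.1, -0.1, -0.4]
width: 0.0853
gripper_force: 0.0
```

Emit:
arm_command --offset '[[0.07,0.07,0.008],[0.07,0.07,0.008],[0.07,0.07,0.008],[0.07,0.07,0.008],[0.07,0.07,0.008]]' --dr '[[0,0,-0.3],[0,0,-0.6],[0,0,-0.8],[0,0,-0.8],[0,0,-0.8]]' --gripper '[1,1,1,1,1]'

```text
clock: 6.37
tcp_pos: [0.6322, -0.2727, 0.1393]
ee_rot: [-2.539, -1.846, 0.002]
force: [-0.6, -0.2, 0.2]
width: 0.0856
gripper_force: 0.0
```

```bash
python3 -c "
from h import *
st();plan([pose(.634,-.274,.037,72)])"
```

```text
t6.37 p [ 0.6322 -0.2727  0.1393] psi 72.0 tz [-0.002  0.001 -1.   ] F [-0.6 -0.2  0.2] w0.0856 g0 q [-0.46  0.58  1.   -0.    1.57 -0.15]
off [-0.001, 0.005, 0.205] dr [-0.005, -0.001, 0.001]
--
```

Emit:
arm_command --offset '[[0,0.004,0.07],[0,0.004,0.14],[0,0.004,0.19],[0,0.004,0.205],[0,0.004,0.205]]' --dr '[[0,0,0],[0,0,0],[0,0,0],[0,0,0],[0,0,0]]' --gripper '[1,1,1,1,1]'

```text
clock: 6.78
tcp_pos: [0.6327, -0.2729, 0.0352]
ee_rot: [-2.54, -1.84, 0.005]
force: [0.3, 0.5, 0.8]
width: 0.0853
gripper_force: 0.0
```

Emit:
arm_command --offset '[[0,0,0],[0,0,0],[0,0,0],[0,0,0],[0,0,0]]' --dr '[[0,0,0],[0,0,0],[0,0,0],[0,0,0],[0,0,0]]' --gripper '[-1,-1,-1,-1,-1]'

```text
clock: 7.2
tcp_pos: [0.6353, -0.2743, 0.0436]
ee_rot: [2.54, 1.843, 0.002]
force: [-9.2, 3.1, 16.5]
width: 0.0253
gripper_force: 8.0
```

Emit:
arm_command --offset '[[0,0,-0.05],[0,0,-0.12],[0,0,-0.18],[0,0,-0.2],[0,0,-0.2]]' --dr '[[0,0,0],[0,0,0],[0,0,0],[0,0,0],[0,0,0]]' --gripper '[-1,-1,-1,-1,-1]'

```text
clock: 7.62
tcp_pos: [0.6362, -0.2745, 0.1448]
ee_rot: [2.536, 1.84, 0.007]
force: [-0.5, -0.1, -0.0]
width: 0.0003
gripper_force: 0.0
```

```bash
python3 -c "
from h import *
st();plan([pose(.405,-.281,.14,0)])"
```

```text
t7.62 p [ 0.6362 -0.2745  0.1448] psi 71.9 tz [ 0.009 -0.004 -1.   ] F [-0.5 -0.1 -0. ] w0.0003 g0 q [-0.46  0.58  0.99 -0.    1.57 -0.15]
off [-0.052, -0.145, 0.002] dr [0.006, -0.003, 0.799]
off [-0.106, -0.112, 0.002] dr [0.006, -0.003, 0.799]
off [-0.143, -0.059, 0.003] dr [0.006, -0.003, 0.799]
--
```

The grasp on B slipped: open, the tips stand only about 12 mm ahead of the TCP, so they were too high. I need to go lower (TCP z ≈ 0.020). I rise, open and look again.

Emit:
arm_command --offset '[[-0.2,-0.3,-0.1],[-0.2,-0.3,-0.1],[-0.2,-0.3,-0.1],[-0.2,-0.3,-0.1],[-0.2,-0.3,-0.1]]' --dr '[[0,0,0],[0,0,0],[0,0,0],[0,0,0],[0,0,0]]' --gripper '[1,1,1,1,1]'

```text
clock: 8.03
tcp_pos: [0.4574, -0.323, 0.1887]
ee_rot: [-2.544, -1.842, 0.002]
force: [-0.2, 0.3, 0.0]
width: 0.0605
gripper_force: 0.0
```

```bash
python3 -c "
from h import *
st();c=env.capture('top');crop(c,290,480,110,260,4,'b2')
for o in lifts(c,roi=(300,480,150,245)):
  print(o[0],np.round(o[1]),np.round(o[2],3))
  ce,b,pr=dshape(c,o[1]);print(np.round(ce,3),np.round(b[:3],3),np.round(b[3],3),pr.astype(int))
"
```

```text
t8.03 p [ 0.4574 -0.323   0.1887] psi 71.8 tz [-0.001 -0.    -1.   ] F [-0.2  0.3  0. ] w0.0605 g0 q [-0.68  0.18  1.4  -0.    1.57 -0.36]
348 [401. 162.] [ 0.637 -0.275  0.019]
[ 0.636 -0.275] [7.1e-02 6.7e-02 7.2e+01] [ 0.639 -0.275] [35 35 35 34 34 35 34 41 39 33 31 29 31 36 39 39 35 34 34 35 35 35 35 36]
344 [315. 184.] [ 0.565 -0.001  0.019]
[ 0.565 -0.001] [0.065 0.069 4.   ] [ 0.566 -0.001] [34 34 34 33 35 35 34 32 36 39 34 30 29 31 33 38 38 36 34 33 34 34 33 33]
196 [407. 208.] [ 0.489 -0.291  0.019]
[ 0.487 -0.285] [7.3e-02 4.5e-02 1.4e+02] [ 0.49  -0.283] [27 26 25 25 24 26 27 29 31 33 35 37 31 24 20 19 20 22 26 33 37 37 32 28]
362 [321. 230.] [ 0.417 -0.023  0.019]
[ 0.417 -0.022] [ 0.068  0.064 64.   ] [ 0.419 -0.023] [34 34 33 34 34 34 35 40 34 30 29 29 33 36 39 35 33 33 34 33 34 34 34 34]
```

View pics/b2.png

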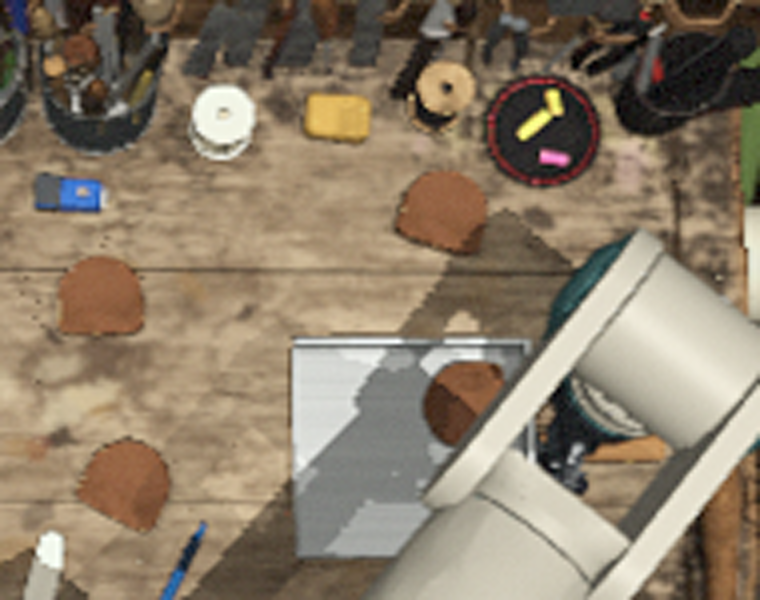

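B is still at (441,212) in the crop, barely moved, and C lies in the pan at (465,403). Going back lower.

```bash
python3 -c "
from h import *
plan([pose(.639,-.276,.12,71),pose(.639,-.276,.020,71)])"
```

```text
off [0.103, 0.158, 0.07] dr [-0.0, 0.002, 0.012]
off [0.104, 0.158, 0.07] dr [-0.0, 0.002, 0.012]
--
off [-0.0, -0.0, 0.2] dr [-0.0, -0.0, 0.0]
--
```

Emit:
arm_command --offset '[[0.206,0.316,0.07],[0.206,0.316,0.14],[0.206,0.316,0.14],[0.206,0.316,0.14],[0.206,0.316,0.14]]' --dr '[[0,0,0.02],[0,0,0.02],[0,0,0.02],[0,0,0.02],[0,0,0.02]]' --gripper '[1,1,1,1,1]'

```text
clock: 8.5
tcp_pos: [0.6442, -0.2717, 0.1153]
ee_rot: [-2.55, -1.831, 0.002]
force: [-0.1, -0.4, 0.7]
width: 0.0855
gripper_force: 0.0
```

```bash
python3 -c "
from h import *
st();plan([pose(.639,-.276,.12,71),pose(.639,-.276,.020,71)])"
```

```text
t8.50 p [ 0.6442 -0.2717  0.1153] psi 71.4 tz [-0.003  0.001 -1.   ] F [-0.1 -0.4  0.7] w0.0855 g0 q [-0.45  0.62  0.98  0.    1.54 -0.13]
off [-0.012, -0.007, -0.009] dr [-0.006, -0.001, 0.012]
--
off [0.0, -0.0, 0.2] dr [0.0, 0.0, 0.0]
--
```

Emit:
arm_command --offset '[[-0.006,-0.004,0.06],[-0.006,-0.004,0.12],[-0.006,-0.004,0.17],[-0.006,-0.004,0.19],[-0.006,-0.004,0.19]]' --dr '[[0,0,0],[0,0,0],[0,0,0],[0,0,0],[0,0,0]]' --gripper '[1,1,1,1,1]'

```text
clock: 8.92
tcp_pos: [0.6379, -0.2742, 0.0187]
ee_rot: [-2.547, -1.828, 0.006]
force: [-0.3, -0.4, 0.0]
width: 0.0856
gripper_force: 0.0
```

Emit:
arm_command --offset '[[0,0,0],[0,0,0],[0,0,0],[0,0,0],[0,0,0]]' --dr '[[0,0,0],[0,0,0],[0,0,0],[0,0,0],[0,0,0]]' --gripper '[-1,-1,-1,-1,-1]'

```text
clock: 9.33
tcp_pos: [0.6415, -0.2762, 0.0271]
ee_rot: [2.549, 1.829, 0.004]
force: [-0.7, 0.6, 6.8]
width: 0.0594
gripper_force: 65.1
```

Emit:
arm_command --offset '[[0,0,-0.05],[0,0,-0.12],[0,0,-0.18],[0,0,-0.2],[0,0,-0.2]]' --dr '[[0,0,0],[0,0,0],[0,0,0],[0,0,0],[0,0,0]]' --gripper '[-1,-1,-1,-1,-1]'

```text
clock: 9.75
tcp_pos: [0.6418, -0.2763, 0.1291]
ee_rot: [2.546, 1.827, 0.006]
force: [0.9, 0.2, -0.0]
width: 0.0592
gripper_force: 65.0
```

```bash
python3 -c "
from h import *
st();plan([pose(.405,-.281,.13,0)])"
```

```text
t9.75 p [ 0.6418 -0.2763  0.1291] psi 71.3 tz [ 0.008 -0.004 -1.   ] F [ 0.9  0.2 -0. ] w0.0592 g65 q [-0.46  0.6   0.98 -0.    1.55 -0.13]
off [-0.054, -0.149, -0.002] dr [0.005, -0.003, 0.793]
off [-0.109, -0.114, -0.001] dr [0.005, -0.003, 0.793]
off [-0.146, -0.061, -0.001] dr [0.005, -0.003, 0.793]
--
```

Emit:
arm_command --offset '[[-0.027,-0.075,0],[-0.054,-0.149,0],[-0.054,-0.149,0],[-0.054,-0.149,0]]' --dr '[[0,0,0.26],[0,0,0.53],[0,0,0.793],[0,0,0.793]]' --gripper '[-1,-1,-1,-1]'

```text
clock: 10.08
tcp_pos: [0.5574, -0.2764, 0.1198]
ee_rot: [-2.875, -1.253, 0.007]
force: [0.4, -0.6, 1.1]
width: 0.0591
gripper_force: 65.1
```

Emit:
arm_command --offset '[[-0.055,-0.057,0],[-0.109,-0.114,0],[-0.109,-0.114,0],[-0.109,-0.114,0]]' --dr '[[0,0,0.26],[0,0,0.53],[0,0,0.793],[0,0,0.793]]' --gripper '[-1,-1,-1,-1]'

```text
clock: 10.42
tcp_pos: [0.479, -0.2781, 0.1207]
ee_rot: [-3.073, -0.633, 0.006]
force: [1.0, -0.1, -0.2]
width: 0.0594
gripper_force: 65.1
```

Emit:
arm_command --offset '[[-0.073,-0.031,0],[-0.146,-0.061,0],[-0.146,-0.061,0],[-0.146,-0.061,0],[-0.146,-0.061,0]]' --dr '[[0,0,0.26],[0,0,0.53],[0,0,0.793],[0,0,0.793],[0,0,0.793]]' --gripper '[-1,-1,-1,-1,-1]'

```text
clock: 10.83
tcp_pos: [0.4017, -0.2799, 0.122]
ee_rot: [-3.14, 0.004, 0.003]
force: [-0.0, 0.4, -0.3]
width: 0.0592
gripper_force: 65.1
```

```bash
python3 -c "
from h import *
st();plan([pose(.405,-.281,.045,0)])"
```

```text
t10.83 p [ 0.4017 -0.2799  0.122 ] psi -0.2 tz [-0.002  0.002 -1.   ] F [-0.   0.4 -0.3] w0.0592 g65 q [-0.68  0.04  1.68 -0.    1.42  0.89]
off [0.007, 0.002, 0.154] dr [-0.003, 0.004, -0.005]
--
```

Emit:
arm_command --offset '[[0.004,0,0.05],[0.004,0,0.1],[0.004,0,0.13],[0.004,0,0.145],[0.004,0,0.15]]' --dr '[[0,0,0],[0,0,0],[0,0,0],[0,0,0],[0,0,0]]' --gripper '[-1,-1,-1,-1,-1]'

```text
clock: 11.25
tcp_pos: [0.4041, -0.2795, 0.0465]
ee_rot: [-3.139, -0.001, 0.005]
force: [-1.1, -0.1, -0.0]
width: 0.0589
gripper_force: 65.1
```

Emit:
arm_command --offset '[[0,0,0.002],[0,0,0.002],[0,0,0.002],[0,0,0.002],[0,0,0.002]]' --dr '[[0,0,0],[0,0,0],[0,0,0],[0,0,0],[0,0,0]]' --gripper '[-1,0.55,0.55,0.55,0.55]'

```text
clock: 11.67
tcp_pos: [0.4055, -0.2806, 0.0487]
ee_rot: [3.141, -0.001, 0.002]
force: [0.3, 1.1, 1.1]
width: 0.0663
gripper_force: 0.8
```

Emit:
arm_command --offset '[[0,0,-0.04],[0,0,-0.1],[0,0,-0.16],[0,0,-0.2],[0,0,-0.2]]' --dr '[[0,0,0],[0,0,0],[0,0,0],[0,0,0],[0,0,0]]' --gripper '[0.55,0.55,1,1,1]'

```text
clock: 12.08
tcp_pos: [0.4069, -0.2821, 0.1538]
ee_rot: [3.135, -0.001, 0.012]
force: [0.1, -0.7, 1.2]
width: 0.0857
gripper_force: 0.0
```

```bash
python3 -c "
from h import *
st();c=env.capture('top')
for uv in[(315,184),(321,231)]:
  ce,b,pr=dshape(c,uv);print(np.round(ce,3),np.round(b[3],3),b[2])
plan([pose(.567,-.001,.12,93),pose(.567,-.001,.02,93)])"
```

```text
t12.08 p [ 0.4069 -0.2821  0.1538] psi -0.0 tz [ 0.008 -0.007 -1.   ] F [ 0.1 -0.7  1.2] w0.0857 g0 q [-0.68  0.02  1.64 -0.    1.47  0.89]
[ 0.564 -0.001] [ 0.567 -0.   ] 2.0
[ 0.417 -0.022] [ 0.419 -0.023] 64.0
off [0.08, -0.14, 0.015] dr [0.004, -0.0, -0.775]
off [0.129, -0.097, 0.015] dr [0.004, -0.0, -0.775]
off [0.157, -0.038, 0.016] dr [0.004, -0.0, -0.775]
off [0.159, 0.027, 0.016] dr [0.004, -0.0, -0.775]
--
off [0.0, -0.0, 0.2] dr [0.0, 0.0, 0.0]
--
```

Emit:
arm_command --offset '[[0.08,-0.14,0.015],[0.08,-0.14,0.015],[0.08,-0.14,0.015],[0.08,-0.14,0.015]]' --dr '[[0,0,-0.26],[0,0,-0.52],[0,0,-0.775],[0,0,-0.775]]' --gripper '[1,1,1,1]'

```text
clock: 12.47
tcp_pos: [0.4452, -0.2085, 0.1388]
ee_rot: [-3.073, -0.647, 0.003]
force: [-0.1, -0.7, 0.5]
width: 0.0854
gripper_force: 0.0
```

Emit:
arm_command --offset '[[0.129,-0.097,0.015],[0.129,-0.097,0.015],[0.129,-0.097,0.015],[0.129,-0.097,0.015]]' --dr '[[0,0,-0.26],[0,0,-0.52],[0,0,-0.775],[0,0,-0.775]]' --gripper '[1,1,1,1]'

```text
clock: 12.8
tcp_pos: [0.4853, -0.1385, 0.1312]
ee_rot: [-2.879, -1.253, 0.003]
force: [-0.9, -1.0, 0.2]
width: 0.0853
gripper_force: 0.0
```

Emit:
arm_command --offset '[[0.157,-0.038,0.015],[0.157,-0.038,0.015],[0.157,-0.038,0.015],[0.157,-0.038,0.015]]' --dr '[[0,0,-0.26],[0,0,-0.52],[0,0,-0.775],[0,0,-0.775]]' --gripper '[1,1,1,1]'

```text
clock: 13.13
tcp_pos: [0.5254, -0.0686, 0.1235]
ee_rot: [-2.568, -1.807, 0.003]
force: [-0.2, 0.1, -0.3]
width: 0.0852
gripper_force: 0.0
```

Emit:
arm_command --offset '[[0.08,0.014,0.008],[0.159,0.027,0.015],[0.159,0.027,0.015],[0.159,0.027,0.015],[0.159,0.027,0.015]]' --dr '[[0,0,-0.26],[0,0,-0.52],[0,0,-0.775],[0,0,-0.775],[0,0,-0.775]]' --gripper '[1,1,1,1,1]'

```text
clock: 13.55
tcp_pos: [0.5652, 0.0001, 0.1162]
ee_rot: [-2.16, -2.279, 0.003]
force: [0.0, -0.0, -0.1]
width: 0.0856
gripper_force: 0.0
```

```bash
python3 -c "
from h import *
st();plan([pose(.567,-.001,.02,93)])"
```

```text
t13.55 p [5.652e-01 1.000e-04 1.162e-01] psi 93.1 tz [-0.002 -0.    -1.   ] F [ 0.  -0.  -0.1] w0.0856 g0 q [-0.07  0.25  1.46 -0.    1.43 -0.12]
off [-0.002, 0.004, 0.192] dr [-0.004, -0.0, 0.003]
--
```

Emit:
arm_command --offset '[[0,0.003,0.06],[0,0.003,0.12],[0,0.003,0.17],[0,0.003,0.19],[0,0.003,0.19]]' --dr '[[0,0,0],[0,0,0],[0,0,0],[0,0,0],[0,0,0]]' --gripper '[1,1,1,1,1]'

```text
clock: 13.97
tcp_pos: [0.565, -0.0007, 0.0195]
ee_rot: [-2.162, -2.273, 0.007]
force: [-0.3, 0.7, -0.3]
width: 0.0853
gripper_force: 0.0
```

Emit:
arm_command --offset '[[0,0,0],[0,0,0],[0,0,0],[0,0,0],[0,0,0]]' --dr '[[0,0,0],[0,0,0],[0,0,0],[0,0,0],[0,0,0]]' --gripper '[-1,-1,-1,-1,-1]'

```text
clock: 14.38
tcp_pos: [0.5688, -0.0006, 0.0255]
ee_rot: [2.161, 2.275, 0.005]
force: [-0.6, -0.1, 6.6]
width: 0.0595
gripper_force: 65.2
```

Emit:
arm_command --offset '[[0,0,-0.05],[0,0,-0.12],[0,0,-0.18],[0,0,-0.2],[0,0,-0.2]]' --dr '[[0,0,0],[0,0,0],[0,0,0],[0,0,0],[0,0,0]]' --gripper '[-1,-1,-1,-1,-1]'

```text
clock: 14.8
tcp_pos: [0.5691, -0.0006, 0.1272]
ee_rot: [2.159, 2.274, 0.008]
force: [-0.3, 0.7, -0.9]
width: 0.0595
gripper_force: 65.1
```

```bash
python3 -c "
from h import *
st();plan([pose(.485,-.196,.13,0)])"
```

```text
t14.80 p [ 0.5691 -0.0006  0.1272] psi 93.0 tz [ 0.008 -0.001 -1.   ] F [-0.3  0.7 -0.9] w0.0595 g65 q [-0.07  0.25  1.45 -0.    1.44 -0.12]
off [-0.095, -0.047, -0.002] dr [0.003, -0.003, 0.775]
off [-0.106, -0.006, -0.001] dr [0.003, -0.003, 0.775]
off [-0.1, 0.037, -0.001] dr [0.003, -0.003, 0.775]
off [-0.077, 0.073, -0.001] dr [0.003, -0.003, 0.775]
--
```

Emit:
arm_command --offset '[[-0.05,-0.024,-0.004],[-0.095,-0.047,-0.008],[-0.095,-0.047,-0.008],[-0.095,-0.047,-0.008]]' --dr '[[0,0,0.26],[0,0,0.52],[0,0,0.775],[0,0,0.775]]' --gripper '[-1,-1,-1,-1]'

```text
clock: 15.13
tcp_pos: [0.545, -0.0502, 0.1248]
ee_rot: [-2.584, -1.783, 0.003]
force: [-0.3, 0.1, -1.1]
width: 0.0596
gripper_force: 65.1
```

Emit:
arm_command --offset '[[-0.05,-0.003,0],[-0.106,-0.006,0],[-0.106,-0.006,0],[-0.106,-0.006,0]]' --dr '[[0,0,0.26],[0,0,0.52],[0,0,0.775],[0,0,0.775]]' --gripper '[-1,-1,-1,-1]'

```text
clock: 15.47
tcp_pos: [0.5237, -0.0988, 0.1247]
ee_rot: [-2.891, -1.226, 0.004]
force: [0.2, -0.3, -0.2]
width: 0.0594
gripper_force: 65.1
```

Emit:
arm_command --offset '[[-0.05,0.018,0],[-0.1,0.037,0],[-0.1,0.037,0],[-0.1,0.037,0]]' --dr '[[0,0,0.26],[0,0,0.52],[0,0,0.775],[0,0,0.775]]' --gripper '[-1,-1,-1,-1]'

```text
clock: 15.8
tcp_pos: [0.5026, -0.1477, 0.1247]
ee_rot: [-3.079, -0.618, 0.004]
force: [0.2, 0.2, -1.5]
width: 0.0596
gripper_force: 65.1
```

Emit:
arm_command --offset '[[-0.04,0.036,0],[-0.077,0.073,0],[-0.077,0.073,0],[-0.077,0.073,0],[-0.077,0.073,0]]' --dr '[[0,0,0.26],[0,0,0.52],[0,0,0.775],[0,0,0.775],[0,0,0.775]]' --gripper '[-1,-1,-1,-1,-1]'

```text
clock: 16.22
tcp_pos: [0.482, -0.1956, 0.1248]
ee_rot: [-3.14, 0.004, 0.004]
force: [-0.3, -0.2, -1.1]
width: 0.0594
gripper_force: 65.1
```

```bash
python3 -c "
from h import *
st();plan([pose(.485,-.196,.045,0)])
c=env.capture('top');crop(c,320,480,140,270,4,'d1')"
```

```text
t16.22 p [ 0.482  -0.1956  0.1248] psi -0.2 tz [-0.003  0.001 -1.   ] F [-0.3 -0.2 -1.1] w0.0594 g65 q [-0.46  0.12  1.59 -0.    1.43  1.12]
off [0.006, 0.001, 0.16] dr [-0.002, 0.005, -0.005]
--
```

View pics/d1.png

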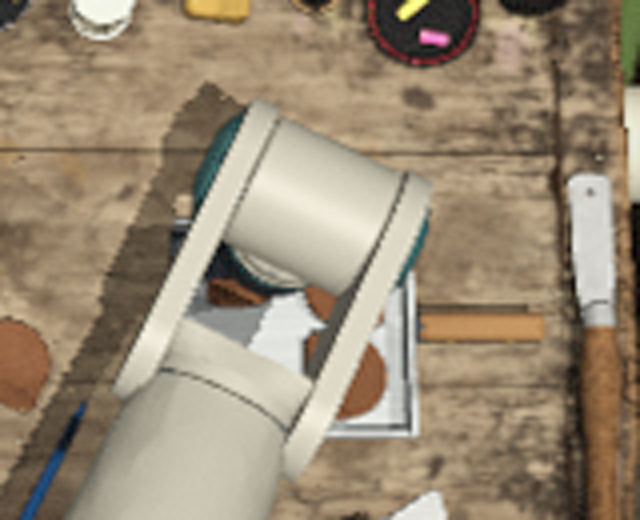

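The crop shows the pan unmoved with its tail wall at x≈415. B is in it at (350,375), C is partly visible at (330,300), and the held lift is at (235,290). Lowering.

Emit:
arm_command --offset '[[0.004,0,0.05],[0.004,0,0.1],[0.004,0,0.13],[0.004,0,0.15],[0.004,0,0.157]]' --dr '[[0,0,0],[0,0,0],[0,0,0],[0,0,0],[0,0,0]]' --gripper '[-1,-1,-1,-1,-1]'

```text
clock: 16.68
tcp_pos: [0.4839, -0.1947, 0.0459]
ee_rot: [-3.14, -0.001, 0.005]
force: [-1.1, 0.7, -0.9]
width: 0.0596
gripper_force: 65.1
```

Emit:
arm_command --offset '[[0,0,0.003],[0,0,0.003],[0,0,0.003],[0,0,0.003],[0,0,0.003]]' --dr '[[0,0,0],[0,0,0],[0,0,0],[0,0,0],[0,0,0]]' --gripper '[-1,0.5,0.5,0.5,0.5]'

```text
clock: 17.1
tcp_pos: [0.4855, -0.1957, 0.0478]
ee_rot: [3.141, -0.001, 0.003]
force: [-0.3, 0.2, 1.0]
width: 0.064
gripper_force: 0.0
```

Emit:
arm_command --offset '[[0,0,-0.04],[0,0,-0.1],[0,0,-0.16],[0,0,-0.2],[0,0,-0.2]]' --dr '[[0,0,0],[0,0,0],[0,0,0],[0,0,0],[0,0,0]]' --gripper '[0.5,0.5,1,1,1]'

```text
clock: 17.52
tcp_pos: [0.4872, -0.1966, 0.1529]
ee_rot: [3.137, -0.001, 0.014]
force: [0.8, -0.5, -0.1]
width: 0.0853
gripper_force: 0.0
```

```bash
python3 -c "
from h import *
st();c=env.capture('top')
for uv in[(321,231)]:
  ce,b,pr=dshape(c,uv);print(np.round(ce,3),np.round(b[3],3),b[2])
plan([pose(.421,-.024,.12,64),pose(.421,-.024,.02,64)])"
```

```text
t17.52 p [ 0.4872 -0.1966  0.1529] psi -0.0 tz [ 0.009 -0.005 -1.   ] F [ 0.8 -0.5 -0.1] w0.0853 g0 q [-0.45  0.1   1.55 -0.    1.47  1.12]
[ 0.417 -0.022] [ 0.419 -0.023] 64.0
off [-0.044, -0.115, 0.019] dr [0.004, -0.002, -0.711]
off [0.001, -0.123, 0.02] dr [0.004, -0.002, -0.711]
off [0.046, -0.114, 0.02] dr [0.004, -0.002, -0.711]
--
off [0.0, -0.0, 0.2] dr [0.0, -0.0, -0.0]
--
```

Emit:
arm_command --offset '[[-0.044,-0.115,0.01],[-0.044,-0.115,0.01],[-0.044,-0.115,0.01],[-0.044,-0.115,0.01]]' --dr '[[0,0,-0.24],[0,0,-0.48],[0,0,-0.711],[0,0,-0.711]]' --gripper '[1,1,1,1]'

```text
clock: 17.9
tcp_pos: [0.4622, -0.1369, 0.1406]
ee_rot: [-3.085, -0.589, 0.002]
force: [-0.5, 0.4, 0.2]
width: 0.0857
gripper_force: 0.0
```

Emit:
arm_command --offset '[[0.001,-0.123,0.02],[0.001,-0.123,0.02],[0.001,-0.123,0.02],[0.001,-0.123,0.02]]' --dr '[[0,0,-0.24],[0,0,-0.48],[0,0,-0.711],[0,0,-0.711]]' --gripper '[1,1,1,1]'

```text
clock: 18.23
tcp_pos: [0.4407, -0.08, 0.131]
ee_rot: [-2.925, -1.144, 0.001]
force: [-0.2, 0.1, 0.3]
width: 0.0855
gripper_force: 0.0
```

Emit:
arm_command --offset '[[0.023,-0.057,0.01],[0.046,-0.114,0.02],[0.046,-0.114,0.02],[0.046,-0.114,0.02],[0.046,-0.114,0.02]]' --dr '[[0,0,-0.24],[0,0,-0.48],[0,0,-0.711],[0,0,-0.711],[0,0,-0.711]]' --gripper '[1,1,1,1,1]'

```text
clock: 18.65
tcp_pos: [0.4198, -0.0236, 0.1219]
ee_rot: [2.671, 1.652, 0.0]
force: [-0.5, 0.2, 0.8]
width: 0.0855
gripper_force: 0.0
```

```bash
python3 -c "
from h import *
st();plan([pose(.421,-.024,.02,64)])"
```

```text
t18.65 p [ 0.4198 -0.0236  0.1219] psi 63.5 tz [ 0. -0. -1.] F [-0.5  0.2  0.8] w0.0855 g0 q [-0.14 -0.16  1.88 -0.    1.42  0.32]
off [0.0, 0.002, 0.204] dr [0.001, 0.001, -0.018]
--
```

Emit:
arm_command --offset '[[0,0.001,0.06],[0,0.001,0.12],[0,0.001,0.18],[0,0.001,0.203],[0,0.001,0.203]]' --dr '[[0,0,-0.02],[0,0,-0.02],[0,0,-0.02],[0,0,-0.02],[0,0,-0.02]]' --gripper '[1,1,1,1,1]'

```text
clock: 19.07
tcp_pos: [0.4181, -0.024, 0.0173]
ee_rot: [-2.66, -1.665, 0.008]
force: [0.6, -0.2, -0.1]
width: 0.0854
gripper_force: 0.0
```

Emit:
arm_command --offset '[[0,0,0],[0,0,0],[0,0,0],[0,0,0],[0,0,0]]' --dr '[[0,0,0],[0,0,0],[0,0,0],[0,0,0],[0,0,0]]' --gripper '[-1,-1,-1,-1,-1]'

```text
clock: 19.48
tcp_pos: [0.4215, -0.0237, 0.0223]
ee_rot: [2.655, 1.674, 0.005]
force: [-0.9, -1.3, 6.7]
width: 0.0598
gripper_force: 65.3
```

Emit:
arm_command --offset '[[0,0,-0.05],[0,0,-0.12],[0,0,-0.18],[0,0,-0.2],[0,0,-0.2]]' --dr '[[0,0,0],[0,0,0],[0,0,0],[0,0,0],[0,0,0]]' --gripper '[-1,-1,-1,-1,-1]'

```text
clock: 19.9
tcp_pos: [0.4218, -0.0235, 0.1238]
ee_rot: [2.653, 1.674, 0.009]
force: [0.7, -0.2, 0.5]
width: 0.06
gripper_force: 65.4
```

```bash
python3 -c "
from h import *
st();plan([pose(.405,-.194,.13,0)])"
```

```text
t19.90 p [ 0.4218 -0.0235  0.1238] psi 64.5 tz [ 0.007 -0.001 -1.   ] F [ 0.7 -0.2  0.5] w0.0600 g65 q [-0.14 -0.16  1.88 -0.    1.42  0.3 ]
off [-0.107, 0.039, -0.004] dr [0.003, -0.004, 0.717]
off [-0.086, 0.076, -0.004] dr [0.003, -0.004, 0.717]
off [-0.052, 0.102, -0.004] dr [0.003, -0.004, 0.717]
--
```

Emit:
arm_command --offset '[[-0.05,0.02,-0.004],[-0.107,0.039,-0.008],[-0.107,0.039,-0.008],[-0.107,0.039,-0.008]]' --dr '[[0,0,0.24],[0,0,0.48],[0,0,0.717],[0,0,0.717]]' --gripper '[-1,-1,-1,-1]'

```text
clock: 20.23
tcp_pos: [0.4137, -0.0807, 0.1227]
ee_rot: [-2.926, -1.141, 0.003]
force: [-0.3, 0.9, -0.8]
width: 0.0597
gripper_force: 65.3
```

Emit:
arm_command --offset '[[-0.043,0.038,-0.004],[-0.086,0.076,-0.008],[-0.086,0.076,-0.008],[-0.086,0.076,-0.008]]' --dr '[[0,0,0.24],[0,0,0.48],[0,0,0.717],[0,0,0.717]]' --gripper '[-1,-1,-1,-1]'

```text
clock: 20.57
tcp_pos: [0.4085, -0.1372, 0.1271]
ee_rot: [-3.086, -0.583, 0.002]
force: [0.3, 0.4, -0.6]
width: 0.0598
gripper_force: 65.3
```

Emit:
arm_command --offset '[[-0.026,0.05,0],[-0.052,0.102,0],[-0.052,0.102,0],[-0.052,0.102,0],[-0.052,0.102,0]]' --dr '[[0,0,0.24],[0,0,0.48],[0,0,0.717],[0,0,0.717],[0,0,0.717]]' --gripper '[-1,-1,-1,-1,-1]'

```text
clock: 20.98
tcp_pos: [0.4034, -0.1929, 0.1274]
ee_rot: [-3.14, -0.014, 0.002]
force: [-0.2, 0.4, -0.8]
width: 0.0597
gripper_force: 65.4
```

```bash
python3 -c "
from h import *
st();plan([pose(.405,-.194,.044,0)])"
```

```text
t20.98 p [ 0.4034 -0.1929  0.1274] psi 0.5 tz [-0.001  0.001 -1.   ] F [-0.2  0.4 -0.8] w0.0597 g65 q [-0.53 -0.09  1.8   0.    1.43  1.03]
off [0.003, 0.002, 0.167] dr [-0.002, 0.002, 0.017]
--
```

Emit:
arm_command --offset '[[0.003,0,0.05],[0.003,0,0.1],[0.003,0,0.14],[0.003,0,0.155],[0.003,0,0.163]]' --dr '[[0,0,0],[0,0,0],[0,0,0],[0,0,0],[0,0,0]]' --gripper '[-1,-1,-1,-1,-1]'

```text
clock: 21.4
tcp_pos: [0.4045, -0.1926, 0.0453]
ee_rot: [-3.14, -0.01, 0.004]
force: [0.0, 1.0, -0.0]
width: 0.0595
gripper_force: 65.3
```

Emit:
arm_command --offset '[[0,0,0.003],[0,0,0.003],[0,0,0.003],[0,0,0.003],[0,0,0.003]]' --dr '[[0,0,0],[0,0,0],[0,0,0],[0,0,0],[0,0,0]]' --gripper '[-1,0.5,0.5,0.5,0.5]'

```text
clock: 21.82
tcp_pos: [0.4056, -0.1943, 0.0462]
ee_rot: [3.141, 0.001, 0.002]
force: [0.4, -0.2, 0.2]
width: 0.0642
gripper_force: 0.0
```

Emit:
arm_command --offset '[[0,0,-0.04],[0,0,-0.1],[0,0,-0.16],[0,0,-0.2],[0,0,-0.2]]' --dr '[[0,0,0],[0,0,0],[0,0,0],[0,0,0],[0,0,0]]' --gripper '[0.5,0.5,1,1,1]'

```text
clock: 22.23
tcp_pos: [0.4071, -0.1952, 0.1508]
ee_rot: [3.137, 0.001, 0.013]
force: [0.0, -0.6, -0.3]
width: 0.0855
gripper_force: 0.0
```

Emit:
arm_command --offset '[[-0.06,-0.33,-0.16],[-0.06,-0.33,-0.16],[-0.06,-0.33,-0.16],[-0.06,-0.33,-0.16],[-0.06,-0.33,-0.16]]' --dr '[[0,0,-0.98],[0,0,-0.98],[0,0,-0.98],[0,0,-0.98],[0,0,-0.98]]' --gripper '[1,1,1,1,1]'

```text
clock: 22.65
tcp_pos: [0.3746, -0.0263, 0.2274]
ee_rot: [3.035, 0.811, 0.005]
force: [-0.4, 0.1, 1.0]
width: 0.0854
gripper_force: 0.0
```

```bash
python3 -c "
from h import *
st();c=env.capture('top');crop(c,310,490,140,275,4.2,'p1')
for o in lifts(c,roi=(360,425,190,255),z=.036):print(o[0],np.round(o[1]),np.round(o[2],3))
s=env.capture('scene');crop(s,310,450,190,300,4.2,'p2')"
```

```text
t22.65 p [ 0.3746 -0.0263  0.2274] psi 29.9 tz [ 0.003  0.    -1.   ] F [-0.4  0.1  1. ] w0.0854 g0 q [-0.17 -0.38  1.84  0.    1.68  0.88]
345 [377. 207.] [ 0.49  -0.196  0.036]
357 [406. 211.] [ 0.479 -0.286  0.036]
349 [377. 233.] [ 0.409 -0.195  0.036]
356 [405. 233.] [ 0.409 -0.281  0.036]
```

View pics/p1.png

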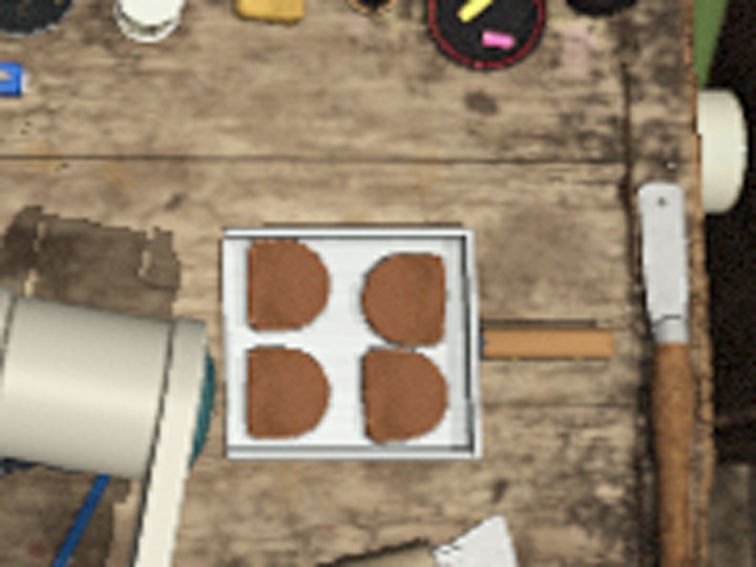

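View pics/p2.png

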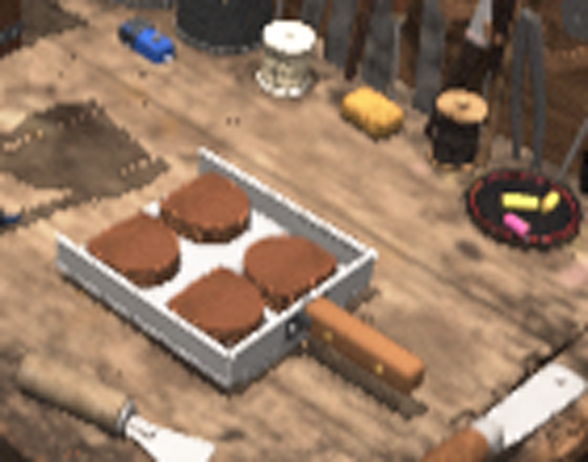

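Both pictures show all four lifts flat in the pan, two by two (top crop: (288,285), (405,300), (288,392), (405,395)). The handle runs from (482,343) to (613,343), and in the scene crop its top middle is at about (364,338). Next I grasp the handle leaning 30°.

```bash
python3 -c "
from h import *
c=env.capture('top');s=env.capture('scene')
hs=cv2.cvtColor(c['pixels'],cv2.COLOR_RGB2HSV)
m=cv2.inRange(hs[214:230,426:460],(8,110,150),(20,255,255));ys,xs=np.nonzero(m);print(len(xs),xs.min()+426,xs.max()+426,xs.mean()+426,ys.mean()+214,np.polyfit(xs,ys,1))
print(onz(c,xs.mean()+426,ys.mean()+214,.053))
print(tri(c,(440.4,221.7),s,(310+364/4.2,190+338/4.2)))
plan([pose(.447,-.388,.17,90,30),pose(.447,-.388,.043,90,30)])"
```

```text
180 426 455 440.5 221.5 [9.07853003e-17 7.50000000e+00]
[ 0.44458839 -0.38696173  0.053     ]
(array([ 0.44411883, -0.38702524,  0.05135919]), np.float64(8.379550178965462e-05))
off [-0.076, 0.232, 0.037] dr [0.176, 0.302, -0.657]
off [-0.153, 0.194, -0.001] dr [0.176, 0.302, -0.657]
off [-0.205, 0.129, -0.045] dr [0.176, 0.302, -0.657]
--
off [-0.127, 0.0, 0.22] dr [-0.0, 0.0, 0.0]
--
```

Emit:
arm_command --offset '[[-0.076,0.232,0.037],[-0.076,0.232,0.037],[-0.076,0.232,0.037],[-0.076,0.232,0.037],[-0.076,0.232,0.037]]' --dr '[[0.176,0.302,-0.657],[0.176,0.302,-0.657],[0.176,0.302,-0.657],[0.176,0.302,-0.657],[0.176,0.302,-0.657]]' --gripper '[1,1,1,1,1]'

```text
clock: 23.27
tcp_pos: [0.3978, -0.1539, 0.2039]
ee_rot: [-2.733, -1.246, -0.193]
force: [-0.6, 0.3, -0.7]
width: 0.0854
gripper_force: 0.0
```

Emit:
arm_command --offset '[[-0.153,0.194,0],[-0.153,0.194,0],[-0.153,0.194,0],[-0.153,0.194,0],[-0.153,0.194,0]]' --dr '[[0.176,0.302,-0.657],[0.176,0.302,-0.657],[0.176,0.302,-0.657],[0.176,0.302,-0.657],[0.176,0.302,-0.657]]' --gripper '[1,1,1,1,1]'

```text
clock: 23.68
tcp_pos: [0.4216, -0.2711, 0.1835]
ee_rot: [-2.357, -1.617, -0.366]
force: [0.1, 1.0, 1.1]
width: 0.0852
gripper_force: 0.0
```

Emit:
arm_command --offset '[[-0.205,0.129,-0.045],[-0.205,0.129,-0.045],[-0.205,0.129,-0.045],[-0.205,0.129,-0.045],[-0.205,0.129,-0.045]]' --dr '[[0.176,0.302,-0.657],[0.176,0.302,-0.657],[0.176,0.302,-0.657],[0.176,0.302,-0.657],[0.176,0.302,-0.657]]' --gripper '[1,1,1,1,1]'

```text
clock: 24.1
tcp_pos: [0.4463, -0.3885, 0.1642]
ee_rot: [-1.926, -1.916, -0.517]
force: [-0.5, 0.1, 0.5]
width: 0.0852
gripper_force: 0.0
```

```bash
python3 -c "
from h import *
st();plan([pose(.445,-.389,.17,90,30),pose(.445,-.389,.043,90,30)])"
```

```text
t24.10 p [ 0.4463 -0.3885  0.1642] psi 89.6 tz [-0.003  0.506 -0.863] F [-0.5  0.1  0.5] w0.0852 g0 q [-0.91  0.57  1.03  0.34  1.96 -0.84]
off [0.005, -0.003, -0.011] dr [-0.006, -0.013, -0.011]
--
off [-0.127, -0.0, 0.22] dr [0.0, -0.0, -0.0]
--
```

Emit:
arm_command --offset '[[-0.04,-0.002,0.07],[-0.08,-0.002,0.14],[-0.11,-0.002,0.19],[-0.122,-0.002,0.209],[-0.122,-0.002,0.209]]' --dr '[[0,0,0],[0,0,0],[0,0,0],[0,0,0],[0,0,0]]' --gripper '[1,1,1,1,1]'

```text
clock: 24.52
tcp_pos: [0.4454, -0.3863, 0.0479]
ee_rot: [-1.926, -1.924, -0.516]
force: [-0.1, 0.2, 0.7]
width: 0.0851
gripper_force: 0.0
```

Emit:
arm_command --offset '[[0,0,0],[0,0,0],[0,0,0],[0,0,0],[0,0,0]]' --dr '[[0,0,0],[0,0,0],[0,0,0],[0,0,0],[0,0,0]]' --gripper '[-0.2,-1,-1,-1,-1]' --newtons 60

```text
clock: 24.93
tcp_pos: [0.4462, -0.3887, 0.0496]
ee_rot: [-1.928, -1.928, -0.517]
force: [0.1, -0.5, 0.3]
width: 0.0259
gripper_force: 0.0
```

Emit:
arm_command --offset '[[0,0,0],[0,0,0],[0,0,0],[0,0,0],[0,0,0]]' --dr '[[0,0,0],[0,0,0],[0,0,0],[0,0,0],[0,0,0]]' --gripper '[-1,-1,-1,-1,-1]' --newtons 110

```text
clock: 25.35
tcp_pos: [0.4462, -0.3887, 0.0496]
ee_rot: [-1.927, -1.928, -0.518]
force: [-0.0, -0.1, 6.9]
width: 0.0204
gripper_force: 107.3
```

```bash
python3 -c "
from h import *
st();c=env.capture('top')
for o in lifts(c,roi=(360,425,190,255),z=.036):print(o[0],np.round(o[1]),np.round(o[2],3))
"
```

```text
t25.35 p [ 0.4462 -0.3887  0.0496] psi 90.0 tz [ 0.001  0.5   -0.866] F [-0.  -0.1  6.9] w0.0204 g107 q [-0.91  0.67  1.12  0.32  1.77 -0.92]
351 [377. 207.] [ 0.49  -0.196  0.036]
364 [406. 211.] [ 0.479 -0.286  0.036]
355 [377. 233.] [ 0.409 -0.195  0.036]
185 [403. 229.] [ 0.422 -0.275  0.036]
```

The handle is gripped (20 mm opening, 107 N). I lift slowly with a slight lip-up tilt.

Emit:
arm_command --offset '[[0.003,0,-0.005],[0.008,0,-0.014],[0.015,0,-0.026],[0.023,0,-0.04],[0.03,0,-0.052]]' --dr '[[0,0,0],[0,0.02,0],[0,0.05,0],[0,0.08,0],[0,0.1,0]]' --gripper '[-1,-1,-1,-1,-1]'

```text
clock: 25.82
tcp_pos: [0.4457, -0.3885, 0.0785]
ee_rot: [-1.894, -1.893, -0.563]
force: [0.1, -0.5, -3.8]
width: 0.0202
gripper_force: 108.1
```

```bash
python3 -c "
from h import *
st();s=env.capture('scene');crop(s,310,450,190,300,4.2,'l1')
plan([pose(.446,-.3887,.185,90,33),pose(.453,-.1137,.185,90,33)])"
```

```text
t25.82 p [ 0.4457 -0.3885  0.0785] psi 90.0 tz [ 0.     0.546 -0.838] F [ 0.1 -0.5 -3.8] w0.0202 g108 q [-0.92  0.67  1.07  0.35  1.86 -0.9 ]
off [0.115, 0.0, -0.176] dr [0.003, -0.002, 0.001]
--
off [0.231, 0.007, 0.15] dr [-0.0, 0.0, -0.0]
off [0.231, 0.007, 0.15] dr [-0.0, 0.0, -0.0]
--
```

View pics/l1.png

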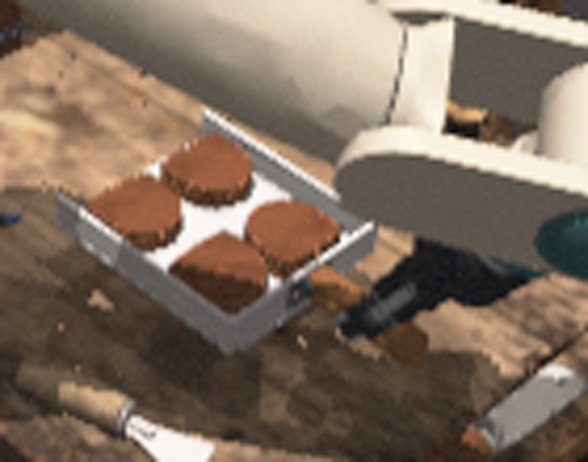

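The crop shows the pan off the bench and about level, lip slightly up (lip corner (62,197), tail corners (233,350) and (372,228)), with all four lifts in place.

Emit:
arm_command --offset '[[0.014,0,-0.022],[0.038,0,-0.058],[0.07,0,-0.107],[0.098,0,-0.15],[0.115,0,-0.176]]' --dr '[[0,0,0],[0,0,0],[0,0,0],[0,0,0],[0,0,0]]' --gripper '[-1,-1,-1,-1,-1]'

```text
clock: 26.28
tcp_pos: [0.4462, -0.3884, 0.1875]
ee_rot: [-1.896, -1.898, -0.562]
force: [0.5, -0.1, -5.6]
width: 0.0204
gripper_force: 108.2
```

Emit:
arm_command --offset '[[0.011,0,0.007],[0.032,0.001,0.021],[0.063,0.002,0.041],[0.095,0.003,0.062],[0.126,0.004,0.082]]' --dr '[[0,0,0],[0,0,0],[0,0,0],[0,0,0],[0,0,0]]' --gripper '[-1,-1,-1,-1,-1]'

```text
clock: 26.7
tcp_pos: [0.4473, -0.3113, 0.182]
ee_rot: [-1.893, -1.892, -0.562]
force: [1.2, 0.7, -4.8]
width: 0.0205
gripper_force: 108.1
```

Emit:
arm_command --offset '[[0.032,0.001,0.021],[0.064,0.002,0.042],[0.096,0.003,0.063],[0.128,0.004,0.083],[0.16,0.005,0.104]]' --dr '[[0,0,0],[0,0,0],[0,0,0],[0,0,0],[0,0,0]]' --gripper '[-1,-1,-1,-1,-1]'

```text
clock: 27.12
tcp_pos: [0.4497, -0.2159, 0.1822]
ee_rot: [-1.893, -1.893, -0.561]
force: [-0.3, -0.1, -5.6]
width: 0.0202
gripper_force: 108.0
```

Emit:
arm_command --offset '[[0.032,0.001,0.021],[0.064,0.002,0.042],[0.09,0.003,0.06],[0.1,0.003,0.066],[0.1,0.003,0.066]]' --dr '[[0,0,0],[0,0,0],[0,0,0],[0,0,0],[0,0,0]]' --gripper '[-1,-1,-1,-1,-1]'

```text
clock: 27.53
tcp_pos: [0.4513, -0.1562, 0.1823]
ee_rot: [-1.892, -1.895, -0.561]
force: [-0.8, -0.4, -4.9]
width: 0.0204
gripper_force: 108.2
```

```bash
python3 -c "
from h import *
st();c=env.capture('top');crop(c,200,400,140,280,3.8,'c1')
plan([pose(.453,-.1137,.145,90,33)])"
```

```text
t27.53 p [ 0.4513 -0.1562  0.1823] psi 90.1 tz [-0.002  0.546 -0.838] F [-0.8 -0.4 -4.9] w0.0204 g108 q [-0.65  0.16  1.52  0.46  1.81 -0.62]
off [0.032, 0.003, 0.11] dr [-0.002, -0.001, 0.001]
--
```

View pics/c1.png

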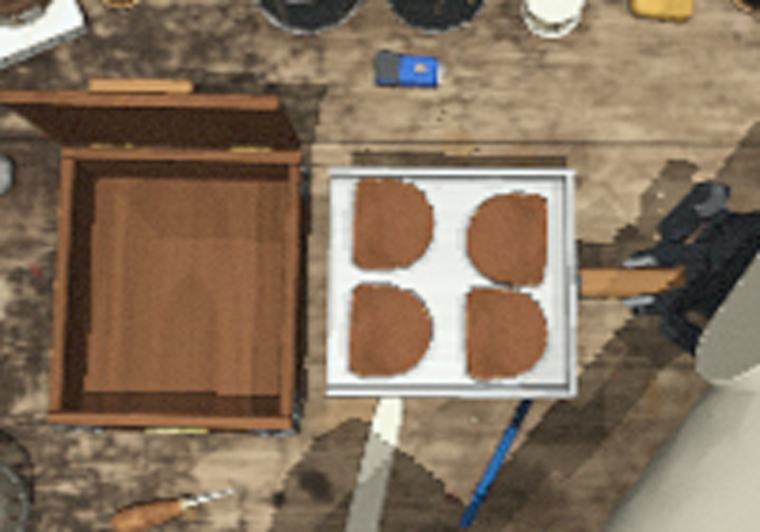

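The crop shows the pan level with all four lifts, its lip edge at x≈328 (rows 170–395). The box's right wall top runs from x≈290 to 301 (rows 150–430), and the lid stands open at the top.

```bash
python3 -c "
from h import *
c=env.capture('top')
q=lambda a,b:(200+(a+.5)/3.8-.5,140+(b+.5)/3.8-.5)
print('pan lip',onz(c,*q(328,282),.161),'pan sides',onz(c,*q(328,168),.185)[0],onz(c,*q(328,397),.185)[0])
for p in[(301,160),(298,425),(290,180),(289,400),(65,158),(52,418)]:print(p,np.round(onz(c,*q(*p),.1),4))
g=cv2.cvtColor(c['pixels'],cv2.COLOR_RGB2GRAY).astype(int)
for v in(190,210,230):print(v,g[v,270:292])
"
```

```text
pan lip [0.45147933 0.08125479 0.161     ] pan sides 0.5340334699862065 0.36387932782571464
(301, 160) [0.5559 0.1074 0.1   ]
(298, 425) [0.3473 0.106  0.1   ]
(290, 180) [0.5398 0.1158 0.1   ]
(289, 400) [0.3666 0.1134 0.1   ]
(65, 158) [0.5561 0.294  0.1   ]
(52, 418) [0.3514 0.2965 0.1   ]
190 [ 90  86  84  85  86  86  92 105  76  68  57  79 148 163 160 151 146 228
 240 235 235 235]
210 [101 101  97  96  94 105 110  99  65  33  46 135 156 153 151 148 134 216
 243 242 242 242]
230 [102 103  96  92  98 103 107  73  33  45  54 117 134 133 130 120 129 202
 239 247 237 175]
```

Emit:
arm_command --offset '[[0.015,0.001,0.01],[0.036,0.002,0.024],[0.058,0.003,0.038],[0.072,0.003,0.047],[0.072,0.003,0.047]]' --dr '[[0,0,0],[0,0,0],[0,0,0],[0,0,0],[0,0,0]]' --gripper '[-1,-1,-1,-1,-1]'

```text
clock: 28.05
tcp_pos: [0.4532, -0.1127, 0.1831]
ee_rot: [-1.892, -1.896, -0.562]
force: [0.8, 0.9, -5.1]
width: 0.0205
gripper_force: 108.2
```

Emit:
arm_command --offset '[[-0.011,0,0.017],[-0.027,0,0.042],[-0.044,0,0.067],[-0.055,0,0.084],[-0.055,0,0.084]]' --dr '[[0,0,0],[0,0,0],[0,0,0],[0,0,0],[0,0,0]]' --gripper '[-1,-1,-1,-1,-1]'

```text
clock: 28.47
tcp_pos: [0.4522, -0.1145, 0.1299]
ee_rot: [-1.893, -1.89, -0.559]
force: [0.3, -0.9, -3.9]
width: 0.0205
gripper_force: 108.2
```

Emit:
arm_command --offset '[[-0.003,0,0.005],[-0.006,0,0.008],[-0.006,0,0.008],[-0.006,0,0.008]]' --dr '[[0,0,0],[0,0,0],[0,0,0],[0,0,0]]' --gripper '[-1,-1,-1,-1]'

```text
clock: 28.8
tcp_pos: [0.4537, -0.1153, 0.1283]
ee_rot: [-1.895, -1.895, -0.563]
force: [0.0, -0.3, -4.7]
width: 0.0204
gripper_force: 108.2
```

```bash
python3 -c "
from h import *
st();c=env.capture('scene');crop(c,230,400,150,290,4.4,'k1')"
```

```text
t28.80 p [ 0.4537 -0.1153  0.1283] psi 90.0 tz [ 0.001  0.545 -0.839] F [ 0.  -0.3 -4.7] w0.0204 g108 q [-0.58  0.16  1.63  0.48  1.68 -0.61]
```

View pics/k1.png

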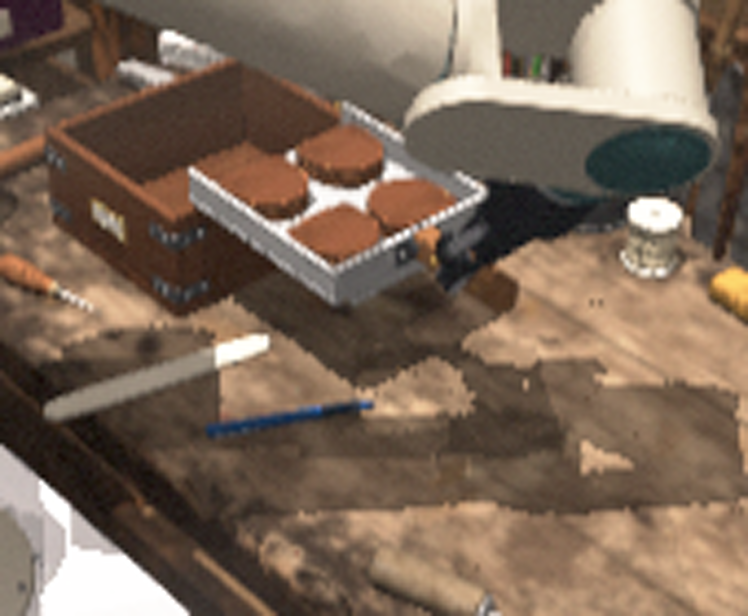

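The crop shows the lip over the box wall, with the left lip corner at (192,172), the pan level and all four lifts in it. I lower onto the rim and then push gently left.

Emit:
arm_command --offset '[[-0.002,0,0.003],[-0.004,0,0.006],[-0.005,0,0.008],[-0.005,0,0.008],[-0.005,0,0.008]]' --dr '[[0,0,0],[0,0,0],[0,0,0],[0,0,0],[0,0,0]]' --gripper '[-1,-1,-1,-1,-1]'

```text
clock: 29.27
tcp_pos: [0.4536, -0.115, 0.1234]
ee_rot: [-1.894, -1.894, -0.563]
force: [0.1, -0.1, -1.7]
width: 0.0206
gripper_force: 108.6
```

Emit:
arm_command --offset '[[0.003,0,0.002],[0.005,0,0.003],[0.007,0,0.004],[0.008,0,0.006],[0.008,0,0.006]]' --dr '[[0,0,0],[0,0,0],[0,0,0],[0,0,0],[0,0,0]]' --gripper '[-1,-1,-1,-1,-1]'

```text
clock: 29.68
tcp_pos: [0.4535, -0.1098, 0.1229]
ee_rot: [-1.894, -1.894, -0.563]
force: [0.2, -0.7, -0.6]
width: 0.0205
gripper_force: 108.6
```

Emit:
arm_command --offset '[[0.002,0,0.002],[0.003,0,0.002],[0.005,0,0.003],[0.006,0,0.004],[0.006,0,0.004]]' --dr '[[0,0,0],[0,0,0],[0,0,0],[0,0,0],[0,0,0]]' --gripper '[-1,-1,-1,-1,-1]'

```text
clock: 30.1
tcp_pos: [0.4534, -0.1063, 0.1228]
ee_rot: [-1.894, -1.894, -0.563]
force: [0.2, -2.3, 0.0]
width: 0.0207
gripper_force: 108.7
```

```bash
python3 -c "
from h import *
st()"
```

```text
t30.10 p [ 0.4534 -0.1063  0.1228] psi 90.0 tz [ 0.001  0.545 -0.838] F [ 0.2 -2.3  0. ] w0.0207 g109 q [-0.57  0.16  1.64  0.48  1.66 -0.6 ]
```

The floor is on the rim (vertical load gone) with the rail a few mm from the wall. I work out the tipping arc about the inner rim edge.

```bash
cat >> h.py <<'E'
def arc(p0,lean0,piv,ths,rows=5,lift=0.,psi=90):
    # print rows for tipping about the x-line through piv (y,z); ths: total tip angle (deg) at the end of each call
    v=np.array(p0[1:])-piv
    def P(t,up):
        a=np.radians(t); return pose(p0[0],piv[0]+v[0]*np.cos(a)+v[1]*np.sin(a),piv[1]-v[0]*np.sin(a)+v[1]*np.cos(a)+up,psi,lean0-t)
    prev=0.;n=len(ths)
    for k,t in enumerate(ths):
        b=P(prev,lift*(k>0)); O=[];D=[]
        for i in range(1,rows+1):
            q=P(prev+(t-prev)*i/rows,lift if k else lift*i/rows); O.append(np.round(b[1].inv().apply(q[0]-b[0])/.5,3).tolist()); D.append(np.round(np.degrees((b[1].inv()*q[1]).as_rotvec())/30,3).tolist())
        print(t,"off",O,"dr",D); prev=t
E
python3 -c "
from h import *
p=cur()[0];arc(p,33,np.array([.1163,.1005]),[15,32,50,66,78],lift=.002)"
```

```text
15 off [[0.016, 0.0, -0.019], [0.032, 0.0, -0.036], [0.049, 0.0, -0.053], [0.068, 0.0, -0.069], [0.087, 0.0, -0.084]] dr [[-0.0, -0.1, -0.0], [-0.0, -0.2, -0.0], [-0.0, -0.3, -0.0], [-0.0, -0.4, -0.0], [-0.0, -0.5, -0.0]]
32 off [[0.017, 0.0, -0.02], [0.036, 0.0, -0.039], [0.055, 0.0, -0.057], [0.076, 0.0, -0.074], [0.097, 0.0, -0.09]] dr [[0.0, -0.113, -0.0], [0.0, -0.227, -0.0], [-0.0, -0.34, -0.0], [0.0, -0.453, -0.0], [0.0, -0.567, -0.0]]
50 off [[0.018, -0.0, -0.021], [0.038, -0.0, -0.042], [0.059, -0.0, -0.06], [0.081, -0.0, -0.078], [0.104, -0.0, -0.094]] dr [[0.0, -0.12, -0.0], [0.0, -0.24, -0.0], [0.0, -0.36, -0.0], [0.0, -0.48, -0.0], [-0.0, -0.6, -0.0]]
66 off [[0.016, -0.0, -0.019], [0.033, -0.0, -0.037], [0.052, -0.0, -0.054], [0.071, -0.0, -0.07], [0.091, -0.0, -0.085]] dr [[0.0, -0.107, -0.0], [-0.0, -0.213, -0.0], [-0.0, -0.32, -0.0], [0.0, -0.427, -0.0], [0.0, -0.533, -0.0]]
78 off [[0.012, -0.0, -0.014], [0.025, -0.0, -0.028], [0.038, -0.0, -0.042], [0.052, -0.0, -0.054], [0.066, -0.0, -0.066]] dr [[0.0, -0.08, 0.0], [0.0, -0.16, -0.0], [0.0, -0.24, 0.0], [-0.0, -0.32, 0.0], [-0.0, -0.4, 0.0]]
```

Emit:
arm_command --offset '[[0.016,0,-0.019],[0.032,0,-0.036],[0.049,0,-0.053],[0.068,0,-0.069],[0.087,0,-0.084]]' --dr '[[0,-0.1,0],[0,-0.2,0],[0,-0.3,0],[0,-0.4,0],[0,-0.5,0]]' --gripper '[-1,-1,-1,-1,-1]'

```text
clock: 30.52
tcp_pos: [0.4531, -0.0923, 0.182]
ee_rot: [-2.052, -2.052, -0.324]
force: [1.0, 0.9, -2.6]
width: 0.0206
gripper_force: 108.3
```

Emit:
arm_command --offset '[[0.017,0,-0.02],[0.036,0,-0.039],[0.055,0,-0.057],[0.076,0,-0.074],[0.097,0,-0.09]]' --dr '[[0,-0.113,0],[0,-0.227,0],[0,-0.34,0],[0,-0.453,0],[0,-0.567,0]]' --gripper '[-1,-1,-1,-1,-1]'

```text
clock: 30.93
tcp_pos: [0.453, -0.0596, 0.2402]
ee_rot: [-2.213, -2.213, -0.019]
force: [0.9, 3.0, 0.6]
width: 0.0206
gripper_force: 108.3
```

```bash
python3 -c "
from h import *
st();c=env.capture('top')
for o in lifts(c,roi=(270,340,180,255),z=.12):print(o[0],np.round(o[1]),np.round(o[2],3))"
```

```text
t30.93 p [ 0.453  -0.0596  0.2402] psi 90.0 tz [ 0.     0.017 -1.   ] F [0.9 3.  0.6] w0.0206 g108 q [-0.22 -0.14  1.62  0.02  1.67 -0.22]
372 [282. 200.] [0.498 0.097 0.12 ]
322 [306. 201.] [0.494 0.024 0.12 ]
280 [304. 226.] [0.421 0.031 0.12 ]
354 [280. 227.] [0.418 0.101 0.12 ]
41 [274. 249.] [0.353 0.118 0.12 ]
```

Emit:
arm_command --offset '[[0.018,0,-0.021],[0.038,0,-0.042],[0.059,0,-0.06],[0.081,0,-0.078],[0.104,0,-0.094]]' --dr '[[0,-0.12,0],[0,-0.24,0],[0,-0.36,0],[0,-0.48,0],[0,-0.6,0]]' --gripper '[-1,-1,-1,-1,-1]'

```text
clock: 31.4
tcp_pos: [0.4532, -0.0082, 0.2885]
ee_rot: [2.062, 2.062, -0.306]
force: [0.0, 3.0, 3.7]
width: 0.0199
gripper_force: 109.0
```

Emit:
arm_command --offset '[[0,0,0],[0,0,0],[0,0,0],[0,0,0],[0,0,0]]' --dr '[[0,0,0],[0,0,0],[0,0,0],[0,0,0],[0,0,0]]' --gripper '[-1,-1,-1,-1,-1]'

```text
clock: 31.82
tcp_pos: [0.4529, -0.0097, 0.2865]
ee_rot: [2.064, 2.063, -0.308]
force: [-0.5, 4.5, -0.0]
width: 0.0202
gripper_force: 108.4
```

```bash
python3 -c "
from h import *
st();c=env.capture('top');crop(c,200,340,140,270,4.4,'t1')"
```

```text
t31.82 p [ 0.4529 -0.0097  0.2865] psi 90.0 tz [-0.002 -0.29  -0.957] F [-0.5  4.5 -0. ] w0.0202 g108 q [ 0.06 -0.14  1.55 -0.3   1.74  0.01]
```

View pics/t1.png

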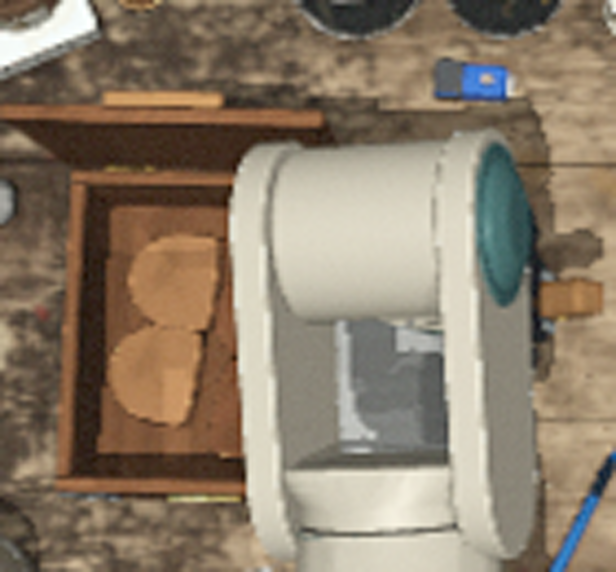

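The box shows two lifts on its floor, at (175,280) and (155,375). The pan's visible floor looks empty, and the rest is hidden by the wrist. That was my last picture, so from here I check with masks. I tip on to 75°.

Emit:
arm_command --offset '[[0.016,0,-0.019],[0.033,0,-0.037],[0.052,0,-0.054],[0.071,0,-0.07],[0.091,0,-0.085]]' --dr '[[0,-0.107,0],[0,-0.213,0],[0,-0.32,0],[0,-0.427,0],[0,-0.533,0]]' --gripper '[-1,-1,-1,-1,-1]'

```text
clock: 32.28
tcp_pos: [0.4535, 0.0465, 0.3156]
ee_rot: [1.894, 1.891, -0.561]
force: [-0.2, 4.2, 2.1]
width: 0.0206
gripper_force: 108.6
```

Emit:
arm_command --offset '[[0.012,0,-0.014],[0.025,0,-0.028],[0.038,0,-0.042],[0.052,0,-0.054],[0.066,0,-0.066]]' --dr '[[0,-0.08,0],[0,-0.16,0],[0,-0.24,0],[0,-0.32,0],[0,-0.4,0]]' --gripper '[-1,-1,-1,-1,-1]'

```text
clock: 32.7
tcp_pos: [0.4536, 0.092, 0.3247]
ee_rot: [1.76, 1.758, -0.729]
force: [0.5, 2.9, -0.1]
width: 0.0202
gripper_force: 108.3
```

Emit:
arm_command --offset '[[0,0,0],[0,0,0],[0,0,0],[0,0,0],[0,0,0]]' --dr '[[0,0,0],[0,0,0],[0,0,0],[0,0,0],[0,0,0]]' --gripper '[-1,-1,-1,-1,-1]'

```text
clock: 33.12
tcp_pos: [0.4533, 0.0915, 0.3244]
ee_rot: [1.762, 1.76, -0.728]
force: [-0.0, 2.5, -2.2]
width: 0.0205
gripper_force: 108.3
```

```bash
python3 -c "
from h import *
st();c=env.capture('top')
hs=cv2.cvtColor(c['pixels'],cv2.COLOR_RGB2HSV)
for u,v in[(240,204),(235,225),(225,240),(250,245)]:print(hs[v,u])
g=cv2.cvtColor(c['pixels'],cv2.COLOR_RGB2HSV)[...,2][182:252:4,215:300:3]
print(g)"
```

```text
t33.12 p [0.4533 0.0915 0.3244] psi 89.9 tz [-0.    -0.706 -0.708] F [-0.   2.5 -2.2] w0.0205 g108 q [ 0.47  0.06  1.4  -0.75  1.97  0.27]
[107  48  48]
[ 22  31 188]
[ 23  31 187]
[ 15 165  71]
[[114  78 108 173  93  72  44  48  53  49  47  49  53  59 104 120  65  67
   70  97  82 208 225 224 223 115 110 105 167]
 [106  90 100 190 120 135 106  52  59  50  43  43  39  56  65  85 100  50
   66  68  74 153 209 226 225 119 115 110 170]
 [103  92 113 192 179 129 115  96  95  50  59  55  48  50  56  66  52  44
   61  56  68 144 210 226 223 230 191 116 117]
 [ 99 108 152 188 190 146  61 120 174  66  63  68  63  63  36  60  61  59
   57  37  64 132 158 154 223 233 189 130 107]
 [107 153 191 188 186 191  65 124 189  71  68  64  67  67  44  55  60  71
   65  54  65  60 129 102  89 167 123  91 129]
 [188 188 189 188 189 187 147  96  93  70  60  65  63  65  45  64  59  68
   62  70 104  50 105 181 193 195 112  89 160]
 [188 189 188 188 189 189 189 121  29  61  67  67  68  70  56  65  67  55
   73  90  92 112 118 192 185 194 124  90 125]
 [190 188 188 187 190 188 189 214  35  35  52  63  58  54 
[... 573 characters left out ...]
189 188 188 189 211  74  76  70  60  60  61  65
   60  82 225 219 216 217 195 232 152 166 165]
 [183 188 188 191 189 187 189 189 189 188 188  64  82  56  65  61  58  57
   58  84 220 216 217 226 197 167 156 161 150]
 [230 186 187 188 188 188 189 187 188 190 188  71  69  57  60  64  61  53
   59  80 224 223 225 228 195 180 164 138 147]
 [202 206 189 189 186 188 187 188 189 186 191  78  78  75  53  57  61  84
   94  96 119 115 115  96  95 172 175 144 156]
 [196 198 211 187 186 186 188 186 189 189 143  74  70  70  75  77  82  64
   55  54  82  61  81  87  96  89 161 167 184]
 [244 208 191 183 205 190 190 190 189 137  92  89  89  91  90 103  91  88
   85  85  84  79  92 101 101  94 154 171 252]]
```

```bash
python3 -c "
from h import *
plan([pose(.453,.07,.40,90,-45),pose(.45,-.2,.33,90,30),pose(.446,-.3887,.13,90,30)])"
```

```text
off [-0.137, -0.0, -0.076] dr [-0.0, -0.002, -0.002]
--
off [-0.094, -0.002, 0.16] dr [0.0, 0.833, 0.0]
off [-0.153, -0.002, 0.105] dr [0.0, 0.833, 0.0]
off [-0.183, -0.002, 0.031] dr [0.0, 0.833, 0.0]
--
off [-0.263, -0.004, 0.079] dr [-0.0, -0.0, -0.0]
off [-0.263, -0.004, 0.079] dr [-0.0, -0.0, -0.0]
--
```

Emit:
arm_command --offset '[[-0.02,0,-0.02],[-0.05,0,-0.05],[-0.08,0,-0.08],[-0.107,0,-0.107],[-0.107,0,-0.107]]' --dr '[[0,0,0],[0,0,0],[0,0,0],[0,0,0],[0,0,0]]' --gripper '[-1,-1,-1,-1,-1]'

```text
clock: 33.58
tcp_pos: [0.4534, 0.0913, 0.4056]
ee_rot: [1.764, 1.754, -0.719]
force: [0.3, 0.3, -1.8]
width: 0.0204
gripper_force: 108.2
```

```bash
python3 -c "
from h import *
st();plan([pose(.45,-.2,.36,90,30)])"
```

```text
t33.58 p [0.4534 0.0913 0.4056] psi 89.4 tz [ 0.005 -0.706 -0.709] F [ 0.3  0.3 -1.8] w0.0204 g108 q [ 0.47  0.05  1.25 -0.81  2.08  0.15]
off [-0.116, -0.002, 0.159] dr [0.006, 0.832, -0.002]
off [-0.172, -0.002, 0.095] dr [0.006, 0.832, -0.002]
off [-0.196, -0.002, 0.013] dr [0.006, 0.832, -0.002]
--
```

The wrist carries about 2 N, which is the empty pan, so all the lifts have dropped. Bringing the pan back to level.

Emit:
arm_command --offset '[[-0.023,0,0.032],[-0.046,0,0.064],[-0.07,0,0.096],[-0.093,0,0.127],[-0.116,-0.002,0.159]]' --dr '[[0,0.167,0],[0,0.333,0],[0,0.5,0],[0,0.667,0],[0,0.832,0]]' --gripper '[-1,-1,-1,-1,-1]'

```text
clock: 34.0
tcp_pos: [0.4519, -0.0063, 0.3847]
ee_rot: [2.034, 2.032, -0.354]
force: [-0.6, -0.6, -3.5]
width: 0.0205
gripper_force: 108.1
```

Emit:
arm_command --offset '[[-0.034,0,0.019],[-0.069,0,0.038],[-0.103,0,0.057],[-0.138,0,0.076],[-0.172,-0.002,0.095]]' --dr '[[0,0.167,0],[0,0.333,0],[0,0.5,0],[0,0.667,0],[0,0.832,0]]' --gripper '[-1,-1,-1,-1,-1]'

```text
clock: 34.42
tcp_pos: [0.4507, -0.1039, 0.3695]
ee_rot: [-2.178, -2.175, -0.098]
force: [1.0, 0.4, -3.1]
width: 0.0202
gripper_force: 108.1
```

Emit:
arm_command --offset '[[-0.039,0,0.003],[-0.078,0,0.005],[-0.117,0,0.008],[-0.156,0,0.01],[-0.196,-0.002,0.013]]' --dr '[[0,0.167,0],[0,0.333,0],[0,0.5,0],[0,0.667,0],[0,0.832,0]]' --gripper '[-1,-1,-1,-1,-1]'

```text
clock: 34.83
tcp_pos: [0.4496, -0.2011, 0.3543]
ee_rot: [-1.928, -1.925, -0.518]
force: [0.8, 1.1, -2.5]
width: 0.0205
gripper_force: 108.2
```

```bash
python3 -c "
from h import *
st();c=env.capture('top')
hs=cv2.cvtColor(c['pixels'],cv2.COLOR_RGB2HSV)
print(hs[182:252:4,218:282:3,2])
plan([pose(.446,-.3887,.36,90,30),pose(.446,-.3887,.13,90,30),pose(.446,-.3887,.055,90,30)])"
```

```text
t34.83 p [ 0.4496 -0.2011  0.3543] psi 89.9 tz [ 0.001  0.501 -0.866] F [ 0.8  1.1 -2.5] w0.0205 g108 q [-0.7   0.14  1.18  0.47  2.12 -0.51]
[[139  57  58  60  54  49  55  49  54  49  64  71  76  82  96  98 119 121
  127 134 126  99]
 [124  51  51  72  71  74  68  66  62  59  65  62  57  59  61  57  60  62
   59  67  89  54]
 [107  49  59 115 123 124 114 116 117 125 123 119 116 124 125 127 126 108
  104 108  86  60]
 [ 97  51  58 115 129 130 161 170 178 179 156 108 126 119 130 126 128 115
  107 110  80  55]
 [ 91  46  71 117 129 181 182 163 176 175 177 120 128 125 126 132 131 114
  108 135  82  52]
 [ 81  47 110 113 187 183 169 174 187 185 201 126 107 147 133 134 128  59
  105 122  79 126]
 [ 60  51 108 119 172 182 184 185 186 185 160 136 143 145 141 130 129 117
  118 126  79 129]
 [ 47  51 112 124 120 188 187 188 186 188 148 141 145 145 139 134 141  93
  120 130  72 146]
 [ 41  50 108 127 132 173 174 169 188 182  74 147 147 143 142 141 141  91
  122 127  56 121]
 [ 36  49 112 173 184 178 180 189 186 143 135 125 141 142 137 136 157 123
  124 114  53 108]
 [ 41  48 108 185 177 174 18
[... 278 characters left out ...]
92 192 135 133 134 142 136 141 147 144 146  99
  119 129  39 132]
 [ 51  52 139 128 138 122 130 139 134 138 139 130 134 138 144 147 141 115
  119 131  34 143]
 [ 50  57 135 132 133 120 130 136 131 129 117 140 127 138 142 120 116 130
  127 143  54 147]
 [ 49  60  76  78  77  73  78  81  81  81  79  76  73  86  84  85  73  67
   65 147  57 140]
 [149 151 155 153 155 154 156 159 160 159 160 161 159 158 155 156 153 153
  147 146  77 145]]
off [-0.154, -0.002, -0.102] dr [-0.002, -0.008, -0.009]
off [-0.154, -0.002, -0.101] dr [-0.002, -0.008, -0.009]
--
off [-0.115, -0.0, 0.199] dr [0.0, 0.0, -0.0]
off [-0.115, -0.0, 0.199] dr [0.0, 0.0, -0.0]
--
off [-0.075, -0.0, 0.13] dr [-0.0, -0.0, -0.0]
--
```

Emit:
arm_command --offset '[[-0.06,0,-0.04],[-0.12,0,-0.08],[-0.18,-0.002,-0.12],[-0.24,-0.003,-0.16],[-0.308,-0.004,-0.203]]' --dr '[[0,0,0],[0,0,0],[0,0,0],[0,0,0],[0,-0.016,-0.018]]' --gripper '[-1,-1,-1,-1,-1]'

```text
clock: 35.3
tcp_pos: [0.4476, -0.3851, 0.3655]
ee_rot: [-1.927, -1.942, -0.508]
force: [1.3, -1.0, -2.2]
width: 0.0205
gripper_force: 108.4
```

Emit:
arm_command --offset '[[-0.046,0,0.08],[-0.092,0,0.16],[-0.138,0,0.239],[-0.184,0,0.318],[-0.23,0,0.398]]' --dr '[[0,0,0],[0,0,0],[0,0,0],[0,0,0],[0,0,0]]' --gripper '[-1,-1,-1,-1,-1]'

```text
clock: 35.72
tcp_pos: [0.4484, -0.3857, 0.1547]
ee_rot: [-1.926, -1.942, -0.507]
force: [0.1, -0.1, -2.9]
width: 0.0203
gripper_force: 108.4
```

```bash
python3 -c "
from h import *
st();plan([pose(.446,-.3887,.056,90,30)])
c=env.capture('top')
for o in lifts(c,roi=(285,480,150,255)):print(o[0],np.round(o[1]))"
```

```text
t35.72 p [ 0.4484 -0.3857  0.1547] psi 90.5 tz [-0.001  0.49  -0.872] F [ 0.1 -0.1 -2.9] w0.0203 g108 q [-0.9   0.56  1.05  0.33  1.93 -0.86]
off [-0.102, -0.005, 0.169] dr [-0.002, 0.022, 0.015]
--
```

Emit:
arm_command --offset '[[-0.022,0,0.037],[-0.05,0,0.082],[-0.075,0,0.125],[-0.093,-0.002,0.155],[-0.1,-0.002,0.168]]' --dr '[[0,0.02,0.01],[0,0.02,0.01],[0,0.02,0.01],[0,0.02,0.01],[0,0.02,0.01]]' --gripper '[-1,-1,-1,-1,-1]'

```text
clock: 36.18
tcp_pos: [0.4477, -0.3874, 0.0574]
ee_rot: [-1.922, -1.927, -0.516]
force: [-0.6, 0.6, -3.2]
width: 0.0202
gripper_force: 108.4
```

Emit:
arm_command --offset '[[0,0,0],[-0.002,0,0.003],[-0.003,0,0.005],[-0.004,0,0.007],[-0.004,0,0.007]]' --dr '[[0,0,0],[0,0,0],[0,0,0],[0,0,0],[0,0,0]]' --gripper '[-1,-1,-1,-1,-1]'

```text
clock: 36.6
tcp_pos: [0.4492, -0.3882, 0.0568]
ee_rot: [-1.924, -1.933, -0.518]
force: [0.1, -0.3, -2.3]
width: 0.0201
gripper_force: 108.4
```

Emit:
arm_command --offset '[[-0.001,0,0.002],[-0.002,0,0.004],[-0.003,0,0.005],[-0.003,0,0.005],[-0.003,0,0.005]]' --dr '[[0,0,0],[0,0,0],[0,0,0],[0,0,0],[0,0,0]]' --gripper '[-1,-1,-1,-1,-1]'

```text
clock: 37.02
tcp_pos: [0.4488, -0.3879, 0.0528]
ee_rot: [-1.923, -1.931, -0.519]
force: [0.5, -0.4, -2.4]
width: 0.0204
gripper_force: 108.4
```

Emit:
arm_command --offset '[[-0.001,0,0.002],[-0.002,0,0.004],[-0.003,0,0.006],[-0.004,0,0.007],[-0.004,0,0.007]]' --dr '[[0,0,0],[0,0,0],[0,0,0],[0,0,0],[0,0,0]]' --gripper '[-1,-1,-1,-1,-1]'

```text
clock: 37.43
tcp_pos: [0.4489, -0.3878, 0.0487]
ee_rot: [-1.923, -1.931, -0.519]
force: [-0.4, -0.2, -3.6]
width: 0.0206
gripper_force: 108.6
```

Emit:
arm_command --offset '[[0,0,0],[0,0,0],[0,0,0]]' --dr '[[0,0,0],[0,0,0],[0,0,0]]' --gripper '[-1,-1,-1]'

```text
clock: 37.68
tcp_pos: [0.4489, -0.3879, 0.0489]
ee_rot: [-1.923, -1.931, -0.519]
force: [-0.9, -0.2, -2.1]
width: 0.0207
gripper_force: 108.6
```

Emit:
arm_command --offset '[[-0.001,0,0.002],[-0.002,0,0.003],[-0.002,0,0.003],[-0.002,0,0.003]]' --dr '[[0,0,0],[0,0,0],[0,0,0],[0,0,0]]' --gripper '[-1,-1,-1,-1]'

```text
clock: 38.02
tcp_pos: [0.4489, -0.3882, 0.0483]
ee_rot: [-1.923, -1.932, -0.519]
force: [-2.1, 0.3, 5.6]
width: 0.0208
gripper_force: 109.4
```

Emit:
arm_command --offset '[[-0.001,0,0.002],[-0.002,0,0.003],[-0.002,0,0.003],[-0.002,0,0.003]]' --dr '[[0,0,0],[0,0,0],[0,0,0],[0,0,0]]' --gripper '[-1,-1,-1,-1]'

```text
clock: 38.35
tcp_pos: [0.449, -0.3884, 0.0479]
ee_rot: [-1.922, -1.932, -0.52]
force: [-4.2, -0.8, 12.2]
width: 0.0202
gripper_force: 110.1
```

The pan is on the bench (12 N contact). Releasing and rising.

Emit:
arm_command --offset '[[0.003,0,-0.005],[0.003,0,-0.005],[0.003,0,-0.005],[0.003,0,-0.005],[0.003,0,-0.005]]' --dr '[[0,0,0],[0,0,0],[0,0,0],[0,0,0],[0,0,0]]' --gripper '[-0.3,0,0.2,0.2,0.2]'

```text
clock: 38.77
tcp_pos: [0.4488, -0.3879, 0.0478]
ee_rot: [-1.923, -1.931, -0.519]
force: [-0.3, 0.0, -0.1]
width: 0.0513
gripper_force: 0.0
```

Emit:
arm_command --offset '[[0.02,0,-0.035],[0.06,0,-0.104],[0.1,0,-0.173],[0.15,0,-0.26],[0.2,0,-0.346]]' --dr '[[0,0,0],[0,0,0],[0,0,0],[0,0,0],[0,0,0]]' --gripper '[0.2,0.2,0.2,0.2,0.2]'

```text
clock: 39.18
tcp_pos: [0.4482, -0.3878, 0.233]
ee_rot: [-1.923, -1.931, -0.518]
force: [1.2, 0.3, 0.6]
width: 0.0512
gripper_force: 0.0
```

```bash
python3 -c "
from h import *
st();c=env.capture('top');s=env.capture('scene')
w=cv2.inRange(cv2.cvtColor(c['pixels'],cv2.COLOR_RGB2HSV),(0,0,150),(180,40,255));w[:, :350]=0;w[:,432:]=0;w[:185]=0;w[265:]=0
ys,xs=np.nonzero(w);print('pan white',xs.min(),xs.max(),ys.min(),ys.max(),len(xs))
for o in lifts(c,roi=(285,480,150,255)):print(o[0],np.round(o[1]))
q=lambda a,b:(200+(a+.5)/3.8-.5,140+(b+.5)/3.8-.5)
for p in[(20,98),(139,101),(270,104)]:
  for th in(1.5,1.6,1.7,1.8):
    z=.1+.22*np.sin(th); x=onz(c,*q(*p),z); print(p,th,np.round(x,3),'pred x',round(.563-.22*np.cos(th),3))
for p in[(90,80),(192,93),(140,80)]:print('strip',np.round(onz(c,*q(*p),.318),3))
print(cv2.cvtColor(c['pixels'],cv2.COLOR_RGB2GRAY)[155:185,[215,237,250,262]].T)
"
```

```text
t39.18 p [ 0.4482 -0.3878  0.233 ] psi 90.3 tz [-0.     0.501 -0.865] F [1.2 0.3 0.6] w0.0512 g0 q [-0.91  0.53  0.94  0.36  2.07 -0.81]
pan white 363 428 193 264 2432
(20, 98) 1.5 [0.556 0.283 0.319] pred x 0.547
(20, 98) 1.6 [0.556 0.283 0.32 ] pred x 0.569
(20, 98) 1.7 [0.556 0.283 0.318] pred x 0.591
(20, 98) 1.8 [0.557 0.284 0.314] pred x 0.613
(139, 101) 1.5 [0.554 0.202 0.319] pred x 0.547
(139, 101) 1.6 [0.554 0.202 0.32 ] pred x 0.569
(139, 101) 1.7 [0.555 0.203 0.318] pred x 0.591
(139, 101) 1.8 [0.556 0.203 0.314] pred x 0.613
(270, 104) 1.5 [0.553 0.114 0.319] pred x 0.547
(270, 104) 1.6 [0.553 0.114 0.32 ] pred x 0.569
(270, 104) 1.7 [0.553 0.114 0.318] pred x 0.591
(270, 104) 1.8 [0.554 0.114 0.314] pred x 0.613
strip [0.569 0.236 0.318]
strip [0.561 0.167 0.318]
strip [0.569 0.202 0.318]
[[102  81  85  81  81  77  92  86  84 107 101 106  68  26  40  43  45  43
   39  39  35  39  47  66  68  66  74  64  68  60]
 [ 69  77  92  71  76  97 155 160 159  70 113 113 105  42  43  47  49  41
   40  45  45  42  40  61 102 108 101  41  47  53]
 [ 82 100 100  65  70  68  88 107  99  70 105 111 114  51  42  49  49  46
   47  45  47  47  46  49  81 102 109  48  47  44]
 [ 96 103 127 125  77  51  48  57  59  71 109 103 111  79  43  39  40  37
   39  45  42  43  35  67 133 106 112  71  46  51]]
```

The pan sits back at its place (white region x 363–428) and no lift is left on the bench. The lid's top edge at x≈0.553 puts it at about 1.51 rad. I go behind the lid beside the pull strip with the fingers shut.

```bash
python3 -c "
from h import *
plan([pose(.52,-.1,.40,0),pose(.615,.14,.40,0),pose(.615,.14,.305,0)])"
```

```text
off [0.165, 0.037, 0.002] dr [-0.188, -0.196, 0.735]
off [0.166, -0.027, -0.015] dr [-0.188, -0.196, 0.735]
off [0.142, -0.085, -0.037] dr [-0.188, -0.196, 0.735]
off [0.095, -0.126, -0.06] dr [-0.188, -0.196, 0.735]
--
off [0.095, -0.24, -0.0] dr [0.0, -0.0, 0.0]
off [0.095, -0.24, -0.0] dr [0.0, -0.0, 0.0]
--
off [-0.0, -0.0, 0.19] dr [0.0, -0.0, -0.0]
--
```

Emit:
arm_command --offset '[[0.165,0.037,0.002],[0.165,0.037,0.002],[0.165,0.037,0.002],[0.165,0.037,0.002],[0.165,0.037,0.002]]' --dr '[[-0.188,-0.196,0.735],[-0.188,-0.196,0.735],[-0.188,-0.196,0.735],[-0.188,-0.196,0.735],[-0.188,-0.196,0.735]]' --gripper '[-1,-1,-1,-1,-1]' --newtons 40

```text
clock: 39.7
tcp_pos: [0.4668, -0.3153, 0.2728]
ee_rot: [-2.352, -1.557, -0.414]
force: [0.1, -0.0, 0.2]
width: 0.0005
gripper_force: 0.0
```

Emit:
arm_command --offset '[[0.166,-0.027,-0.015],[0.166,-0.027,-0.015],[0.166,-0.027,-0.015],[0.166,-0.027,-0.015],[0.166,-0.027,-0.015]]' --dr '[[-0.188,-0.196,0.735],[-0.188,-0.196,0.735],[-0.188,-0.196,0.735],[-0.188,-0.196,0.735],[-0.188,-0.196,0.735]]' --gripper '[-1,-1,-1,-1,-1]'

```text
clock: 40.12
tcp_pos: [0.4849, -0.2437, 0.3127]
ee_rot: [-2.705, -1.104, -0.288]
force: [-0.5, 0.3, -0.6]
width: -0.0003
gripper_force: 0.0
```

Emit:
arm_command --offset '[[0.142,-0.085,-0.037],[0.142,-0.085,-0.037],[0.142,-0.085,-0.037],[0.142,-0.085,-0.037],[0.142,-0.085,-0.037]]' --dr '[[-0.188,-0.196,0.735],[-0.188,-0.196,0.735],[-0.188,-0.196,0.735],[-0.188,-0.196,0.735],[-0.188,-0.196,0.735]]' --gripper '[-1,-1,-1,-1,-1]'

```text
clock: 40.53
tcp_pos: [0.503, -0.1717, 0.3529]
ee_rot: [-2.97, -0.582, -0.143]
force: [0.9, 0.5, -0.3]
width: -0.0
gripper_force: 0.0
```

Emit:
arm_command --offset '[[0.095,-0.126,-0.06],[0.095,-0.126,-0.06],[0.095,-0.126,-0.06],[0.095,-0.126,-0.06],[0.095,-0.126,-0.06]]' --dr '[[-0.188,-0.196,0.735],[-0.188,-0.196,0.735],[-0.188,-0.196,0.735],[-0.188,-0.196,0.735],[-0.188,-0.196,0.735]]' --gripper '[-1,-1,-1,-1,-1]'

```text
clock: 40.95
tcp_pos: [0.521, -0.1004, 0.3928]
ee_rot: [-3.129, -0.005, 0.018]
force: [-0.4, -0.5, 0.0]
width: 0.0
gripper_force: 0.0
```

```bash
python3 -c "
from h import *
st();plan([pose(.615,.14,.40,0),pose(.615,.14,.305,0)])
c=env.capture('top')
w=cv2.inRange(cv2.cvtColor(c['pixels'],cv2.COLOR_RGB2HSV),(0,0,150),(180,40,255));w[:, :350]=0;w[:,440:]=0;w[:185]=0;w[265:]=0
w=cv2.morphologyEx(w,cv2.MORPH_OPEN,np.ones((4,4)));n,l,S,C=cv2.connectedComponentsWithStats(w);print(S,C)"
```

```text
t40.95 p [ 0.521  -0.1004  0.3928] psi 0.2 tz [-0.012  0.013 -1.   ] F [-0.4 -0.5  0. ] w0.0000 g0 q [-0.26  0.1   1.09  0.01  1.98  1.31]
off [0.095, -0.24, -0.005] dr [-0.012, 0.011, 0.003]
off [0.094, -0.24, -0.006] dr [-0.012, 0.011, 0.003]
--
off [-0.0, -0.0, 0.19] dr [0.0, -0.0, -0.0]
--
[[     0      0    640    400 252388]
 [   351    186     71     80   3204]
 [   369    197     10      5     47]
 [   351    206     26     18    361]] [[318.55569599 199.11979571]
 [388.26622971 227.72752809]
 [373.72340426 198.87234043]
 [362.31301939 214.86703601]]
```

Emit:
arm_command --offset '[[0.095,-0.24,-0.005],[0.095,-0.24,-0.005],[0.095,-0.24,-0.005],[0.095,-0.24,-0.005],[0.095,-0.24,-0.005]]' --dr '[[0,0,0],[0,0,0],[0,0,0],[0,0,0],[0,0,0]]' --gripper '[-1,-1,-1,-1,-1]'

```text
clock: 41.42
tcp_pos: [0.5685, 0.0202, 0.3957]
ee_rot: [-3.129, -0.009, 0.019]
force: [-0.6, 0.3, -0.1]
width: -0.0003
gripper_force: 0.0
```

Emit:
arm_command --offset '[[0.094,-0.24,-0.006],[0.094,-0.24,-0.006],[0.094,-0.24,-0.006],[0.094,-0.24,-0.006],[0.094,-0.24,-0.006]]' --dr '[[0,0,0],[0,0,0],[0,0,0],[0,0,0],[0,0,0]]' --gripper '[-1,-1,-1,-1,-1]'

```text
clock: 41.83
tcp_pos: [0.6157, 0.1393, 0.3993]
ee_rot: [-3.13, -0.005, 0.02]
force: [0.4, -0.2, 0.3]
width: -0.0
gripper_force: 0.0
```

```bash
python3 -c "
from h import *
st();plan([pose(.615,.14,.305,0)])"
```

```text
t41.83 p [0.6157 0.1393 0.3993] psi 0.2 tz [-0.012  0.011 -1.   ] F [ 0.4 -0.2  0.3] w-0.0000 g0 q [0.16 0.41 0.7  0.01 2.04 1.73]
off [0.001, 0.001, 0.189] dr [-0.022, 0.024, 0.006]
--
```

Emit:
arm_command --offset '[[0,0,0.05],[0,0,0.1],[0,0,0.15],[0,0,0.189],[0,0,0.189]]' --dr '[[0,0.01,0],[0,0.02,0],[0,0.02,0],[0,0.02,0],[0,0.02,0]]' --gripper '[-1,-1,-1,-1,-1]'

```text
clock: 42.25
tcp_pos: [0.6129, 0.1373, 0.302]
ee_rot: [-3.131, 0.003, 0.011]
force: [-0.8, -0.0, -0.7]
width: -0.0
gripper_force: 0.0
```

```bash
cat >> h.py <<'E'
def lidpath(ths,r=.175,H=(.5635,.1),hw=.011,tip=.025,y=.14,psi=0):
    p,_=cur(); R0=pose(0,0,0,psi)[1]; b=p; O=[]
    for i,t in enumerate(ths):
        q=np.array([H[0]-r*np.cos(t)+.01*np.sin(t)+hw,y,H[1]+r*np.sin(t)+.01*np.cos(t)+tip])
        O.append(np.round(R0.inv().apply(q-b)/.5,3).tolist())
        if i%5==4: print("th %.2f"%t,np.round(q,3),O); O=[]; b=q
E
python3 -c "
from h import *
st();lidpath([1.55]*5+list(np.linspace(1.55,1.25,6)[1:])+list(np.linspace(1.25,.9,6)[1:])+list(np.linspace(.9,.55,6)[1:])+list(np.linspace(.55,.25,6)[1:])+list(np.linspace(.25,0.02,6)[1:]))"
```

```text
t42.25 p [0.6129 0.1373 0.302 ] psi -0.1 tz [-0.007  0.01  -1.   ] F [-0.8 -0.  -0.7] w-0.0000 g0 q [0.16 0.35 0.97 0.01 1.83 1.73]
th 1.55 [0.581 0.14  0.3  ] [[-0.064, -0.005, 0.004], [-0.064, -0.005, 0.004], [-0.064, -0.005, 0.004], [-0.064, -0.005, 0.004], [-0.064, -0.005, 0.004]]
th 1.25 [0.529 0.14  0.294] [[-0.021, 0.0, -0.0], [-0.042, -0.0, 0.001], [-0.063, -0.0, 0.003], [-0.084, -0.0, 0.007], [-0.104, -0.0, 0.012]]
th 0.90 [0.474 0.14  0.268] [[-0.023, -0.0, 0.007], [-0.046, -0.0, 0.016], [-0.069, -0.0, 0.026], [-0.09, -0.0, 0.038], [-0.111, -0.0, 0.052]]
th 0.55 [0.431 0.14  0.225] [[-0.02, -0.0, 0.015], [-0.038, -0.0, 0.031], [-0.055, -0.0, 0.048], [-0.071, -0.0, 0.067], [-0.086, -0.0, 0.087]]
th 0.25 [0.407 0.14  0.178] [[-0.011, -0.0, 0.018], [-0.022, -0.0, 0.036], [-0.031, -0.0, 0.055], [-0.039, -0.0, 0.074], [-0.046, -0.0, 0.094]]
th 0.02 [0.4   0.14  0.138] [[-0.005, -0.0, 0.015], [-0.008, -0.0, 0.031], [-0.011, -0.0, 0.047], [-0.014, -0.0, 0.063], [-0.015, -0.0, 0.079]]
```

Emit:
arm_command --offset '[[-0.02,0,0.003],[-0.04,0,0.004],[-0.058,0,0.004],[-0.064,0,0.004],[-0.064,0,0.004]]' --dr '[[0,0,0],[0,0,0],[0,0,0],[0,0,0],[0,0,0]]' --gripper '[-1,-1,-1,-1,-1]'

```text
clock: 42.67
tcp_pos: [0.582, 0.1391, 0.307]
ee_rot: [-3.13, 0.001, -0.006]
force: [1.9, -0.5, -0.1]
width: -0.0001
gripper_force: 0.0
```

Emit:
arm_command --offset '[[-0.015,0,0],[-0.035,0,0.001],[-0.058,0,0.003],[-0.082,0,0.007],[-0.104,0,0.012]]' --dr '[[0,0,0],[0,0,0],[0,0,0],[0,0,0],[0,0,0]]' --gripper '[-1,-1,-1,-1,-1]'

```text
clock: 43.08
tcp_pos: [0.5305, 0.1399, 0.2999]
ee_rot: [-3.129, 0.001, -0.006]
force: [2.4, -0.2, 0.1]
width: -0.0003
gripper_force: 1.0
```

```bash
python3 -c "
from h import *
st();c=env.capture('top');g=cv2.cvtColor(c['pixels'],cv2.COLOR_RGB2GRAY);print(g[155:215,[218,224,230]].T)"
```

```text
t43.08 p [0.5305 0.1399 0.2999] psi -0.0 tz [ 0.004  0.012 -1.   ] F [ 2.4 -0.2  0.1] w-0.0003 g1 q [0.19 0.11 1.26 0.01 1.77 1.76]
[[ 72  77  76  80  83  82  80  74  62  67  96  95  78  99  92  76  73  63
   57  58  43  45  62  89 149 134  32  38  44  81  97  93  92  68  74  70
   68  68  63  66  57  62  64  67  69  70  65  63  64  59  54  51  49  49
   39  25  38  39  29  34]
 [220 222 225 227 227 228 226 227 227 227 230 230 230 232 231 227 214 211
  213 206 202 144  92  64  40 108 142 135 109  66 105 100  81  27  36  33
   33  35  28  28  34  30  34  43  75  82  85  86  77  84  84  84  83  86
   85  82  79  86  85  81]
 [161 125 104 100  92 125 162 169 178 188 199 222 229 231 233 231 230 228
  227 228 228 227 227 226 227 226 225 227 225 226 226 226 226 225 226 226
  224 226 226 225 226 227 228 228 229 230 227 217 215 215 208 205 193 109
  110  85  77  84  85  78]]
```

The lid follows with about 2.4 N. Continuing along the arc.

Emit:
arm_command --offset '[[-0.023,0,0.009],[-0.046,0,0.02],[-0.069,0,0.032],[-0.09,0,0.046],[-0.111,0,0.06]]' --dr '[[0,0,0],[0,0,0],[0,0,0],[0,0,0],[0,0,0]]' --gripper '[-1,-1,-1,-1,-1]'

```text
clock: 43.55
tcp_pos: [0.4752, 0.1404, 0.2699]
ee_rot: [-3.13, 0.0, -0.006]
force: [0.9, -0.4, 2.1]
width: 0.0001
gripper_force: 0.9
```

Emit:
arm_command --offset '[[-0.02,0,0.015],[-0.038,0,0.031],[-0.055,0,0.048],[-0.071,0,0.067],[-0.086,0,0.087]]' --dr '[[0,0,0],[0,0,0],[0,0,0],[0,0,0],[0,0,0]]' --gripper '[-1,-1,-1,-1,-1]'

```text
clock: 43.97
tcp_pos: [0.4323, 0.141, 0.2262]
ee_rot: [-3.13, 0.0, -0.005]
force: [0.7, -0.4, 1.9]
width: -0.0001
gripper_force: 0.7
```

```bash
python3 -c "
from h import *
st();lidpath(list(np.linspace(.55,.25,6)[1:])+list(np.linspace(.25,0.03,6)[1:]))"
```

```text
t43.97 p [0.4323 0.141  0.2262] psi -0.0 tz [ 0.003  0.012 -1.   ] F [ 0.7 -0.4  1.9] w-0.0001 g1 q [ 0.23 -0.14  1.65  0.01  1.63  1.8 ]
th 0.25 [0.407 0.14  0.178] [[-0.015, 0.002, 0.02], [-0.025, 0.002, 0.038], [-0.035, 0.002, 0.057], [-0.043, 0.002, 0.077], [-0.05, 0.002, 0.096]]
th 0.03 [0.4  0.14 0.14] [[-0.004, -0.0, 0.015], [-0.008, -0.0, 0.03], [-0.011, -0.0, 0.045], [-0.013, -0.0, 0.06], [-0.015, -0.0, 0.075]]
```

Emit:
arm_command --offset '[[-0.012,0,0.018],[-0.023,0,0.037],[-0.032,0,0.056],[-0.04,0,0.075],[-0.047,0,0.094]]' --dr '[[0,0,0],[0,0,0],[0,0,0],[0,0,0],[0,0,0]]' --gripper '[-1,-1,-1,-1,-1]'

```text
clock: 44.38
tcp_pos: [0.4087, 0.1416, 0.1783]
ee_rot: [-3.13, 0.0, -0.004]
force: [0.2, -1.0, 1.1]
width: 0.0001
gripper_force: 0.5
```

Emit:
arm_command --offset '[[-0.004,0,0.015],[-0.008,0,0.03],[-0.011,0,0.045],[-0.013,0,0.058],[-0.015,0,0.07]]' --dr '[[0,0,0],[0,0,0],[0,0,0],[0,0,0],[0,0,0]]' --gripper '[-1,-1,-1,-1,-1]'

```text
clock: 44.8
tcp_pos: [0.4008, 0.1424, 0.1426]
ee_rot: [-3.13, -0.0, -0.002]
force: [1.2, -0.6, 0.1]
width: 0.0002
gripper_force: 0.5
```

Emit:
arm_command --offset '[[0,0,0.003],[0,0,0.005],[0,0,0.006],[0,0,0.006]]' --dr '[[0,0,0],[0,0,0],[0,0,0],[0,0,0]]' --gripper '[-1,-1,-1,-1]'

```text
clock: 45.13
tcp_pos: [0.4009, 0.1425, 0.1404]
ee_rot: [-3.13, -0.0, -0.002]
force: [0.4, 0.2, -0.4]
width: -0.0
gripper_force: 0.0
```

Emit:
arm_command --offset '[[0,0,0.003],[0,0,0.006],[0,0,0.008],[0,0,0.01],[0,0,0.01]]' --dr '[[0,0,0],[0,0,0],[0,0,0],[0,0,0],[0,0,0]]' --gripper '[-1,-1,-1,-1,-1]'

```text
clock: 45.55
tcp_pos: [0.4009, 0.1425, 0.1355]
ee_rot: [-3.13, -0.0, -0.002]
force: [-1.1, -1.6, 3.5]
width: 0.0
gripper_force: 1.7
```

Emit:
arm_command --offset '[[0,0,0.002],[0,0,0.004],[0,0,0.006],[0,0,0.006]]' --dr '[[0,0,0],[0,0,0],[0,0,0],[0,0,0]]' --gripper '[-1,-1,-1,-1]'

```text
clock: 45.88
tcp_pos: [0.401, 0.1426, 0.1353]
ee_rot: [-3.13, -0.001, -0.003]
force: [-12.7, -4.2, 24.4]
width: 0.0002
gripper_force: 12.4
```

There is hard contact at tip height 0.110, which is the shut lid's top face. Backing off and checking.

Emit:
arm_command --offset '[[0,0,-0.01],[0,0,-0.04],[0,0,-0.1],[0,0,-0.16],[0,0,-0.22]]' --dr '[[0,0,0],[0,0,0],[0,0,0],[0,0,0],[0,0,0]]' --gripper '[-1,-1,-1,-1,-1]'

```text
clock: 46.3
tcp_pos: [0.4004, 0.1411, 0.2431]
ee_rot: [-3.13, -0.0, -0.001]
force: [0.9, 0.9, 0.6]
width: -0.0001
gripper_force: 0.0
```

Emit:
arm_command --offset '[[-0.02,0.36,-0.1],[-0.02,0.36,-0.1],[-0.02,0.36,-0.1],[-0.02,0.36,-0.1],[-0.02,0.36,-0.1]]' --dr '[[0,0,0],[0,0,0],[0,0,0],[0,0,0],[0,0,0]]' --gripper '[-1,-1,-1,-1,-1]'

```text
clock: 46.72
tcp_pos: [0.3903, -0.0425, 0.2914]
ee_rot: [-3.132, 0.004, -0.005]
force: [1.3, 0.4, -0.3]
width: -0.0001
gripper_force: 0.0
```

```bash
python3 -c "
from h import *
st();c=env.capture('top');s=env.capture('scene')
hs=cv2.cvtColor(c['pixels'],cv2.COLOR_RGB2HSV)
m=cv2.inRange(hs,(3,80,60),(16,220,200));m[:, :200]=0;m[:,295:]=0;m[:160]=0;m[275:]=0
cn=max(cv2.findContours(m,0,2)[0],key=cv2.contourArea);x,y,w,h=cv2.boundingRect(cn);print('lid bbox',x,y,w,h,cv2.contourArea(cn))
for p in((x,y),(x+w,y+h)):print(np.round(onz(c,*p,.11),3))
w=cv2.inRange(hs,(0,0,150),(180,45,255));w[:,:352]=0;w[:,432:]=0;w[:188]=0;w[262:]=0
ys,xs=np.nonzero(w)
n,l,S,C=cv2.connectedComponentsWithStats(w);i=1+S[1:,4].argmax();print('pan',S[i]);x,y,a,b=S[i,:4]
print(np.round(onz(c,x,y,.043),3),np.round(onz(c,x+a,y+b,.043),3))
m=cv2.inRange(hs[205:240,426:470],(8,110,150),(20,255,255));ys,xs=np.nonzero(m);print('handle top view',len(xs),xs.min()+426,xs.max()+426,ys.mean()+205)
h2=cv2.cvtColor(s['pixels'],cv2.COLOR_RGB2HSV);print('scene pan pix',[np.round(pix(s,p)) .tolist() for p in((.53,-.15,.043),(.36,-.15,.043),(.36,-.335,.046),(.445,-.387,.053))])
m=cv2.inRange(h2[240:300,370:430],(8,120,120),(20,255,255));ys,xs=np.nonzero(m);print('handle scene',len(xs),xs.mean()+370,ys.mean()+240)
"
```

```text
t46.72 p [ 0.3903 -0.0425  0.2914] psi -0.1 tz [ 0.003  0.01  -1.   ] F [ 1.3  0.4 -0.3] w-0.0001 g0 q [-0.21 -0.34  1.68  0.01  1.8   1.37]
lid bbox 200 167 81 91 5017.5
[0.597 0.344 0.11 ]
[0.328 0.096 0.11 ]
pan [ 352  193   72   69 3605]
[ 0.533 -0.117  0.043] [ 0.321 -0.335  0.043]
handle top view 179 426 469 220.52513966480447
scene pan pix [[358.0, 226.0], [322.0, 247.0], [365.0, 276.0], [397.0, 270.0]]
handle scene 265 403.03396226415094 277.44150943396227
```

```bash
python3 -c "
from h import *
c=env.capture('top');s=env.capture('scene')
a=cv2.resize(cv2.imread('pics/p2.png'),(140,110),interpolation=cv2.INTER_AREA);b=np.ascontiguousarray(s['pixels'][190:300,310:450,::-1])
def corners(im):
    h=cv2.cvtColor(im,cv2.COLOR_BGR2HSV);m=cv2.inRange(h,(8,120,110),(20,255,255));m[:70]=0;m[:,:72]=0;m[96:,96:]=0
    n,l,S,C=cv2.connectedComponentsWithStats(m);i=1+S[1:,4].argmax();return S[i],np.round(C[i],1)
print(corners(a),corners(b))
g=lambda x:cv2.cvtColor(x,cv2.COLOR_BGR2GRAY)
H=[]
for nm,(x0,y0,w)in dict(tailnear=(48,78,16),lipnear=(8,50,14),tailfar=(80,52,16)).items():
    t=g(a)[y0:y0+w,x0:x0+w];W=g(b)[y0-8:y0+w+8,max(x0-8,0):x0+w+8];r=cv2.matchTemplate(W,t,5);_,v,_,l=cv2.minMaxLoc(r);print(nm,round(v,2),l[0]-min(8,x0),l[1]-8)
gt=cv2.cvtColor(c['pixels'],cv2.COLOR_RGB2GRAY)
print(gt[165:262:2,[225,247,265]].T)
print('pred rows: far edge',pix(c,(.564,.2,.11)),'near edge',pix(c,(.345,.2,.11)),'strip near top',pix(c,(.345,.2,.12)),'strip far',pix(c,(.359,.2,.12)))
"
```

```text
(array([ 73,  71,  28,  20, 210], dtype=int32), array([86.6, 80.6])) (array([ 73,  70,  28,  20, 206], dtype=int32), array([86.7, 79.9]))
tailnear 0.44 0 -1
lipnear 0.61 3 1
tailfar 0.85 0 -1
[[ 91 112  94  79  70  82 204 209 210 206 109 153 154 153 155 157 158 158
  161 162 161 160 161 162 162 163 163 164 159 158 164 159  90  92  89  94
   93  92  93  94  95 100  99  87 135 108 131  78 104]
 [102 150  82  73  83  80  54 107 101 101 101 102 106 106 106 107 105 106
  107 111 108 109 108 112 109 110 112 111 112 110 114 112 113 106 106 108
  108 112 113 112  90 146 159 100 154  79  88 105 100]
 [111 109 110 101 104 108 124 196 211 211  95 157 161 160 154 156 155 154
  157 155 155 155 157 140 138 139 140 143 141 144 142 145 143  94  91  90
   91  92  91  94  88  91  89  91  60 124 139 172 149]]
pred rows: far edge (np.float64(247.66665924320256), np.float64(178.2258371370816)) near edge (np.float64(245.6218137354448), np.float64(251.88095299590265)) strip near top (np.float64(245.16744687100402), np.float64(251.71942153446238)) strip far (np.float64(245.3025416989528), np.float64(246.87763871109644))
```

```bash
python3 -c "
from cell import env
print(env.sign_off())"
```

```text
the job is handed in; nothing more can be done
None
```

I handed the job in: by my checks all four lifts are in the shut box and the pan stands upright, empty, where it started, though sign-off returned no verdict.

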